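Fetch the seal matrix from behind the pots into the vise

ROBOT

A 7-joint arm with a two-finger parallel gripper is mounted at the origin on the work surface. World frame = base frame: x ahead of the robot, y to its left, z up, the work surface at z = 0. Lengths are in m, angles in degrees, forces in N, time in s.
With the tool pointing down it reaches from about 0.425 to 0.875 m from the base axis. Payload 9.9 kg.
Tool frame: the origin (TCP) lies at the centre of the arm's flange, where the gripper is bolted on; the fingertips stand 173 mm ahead of it and the grasp point (between the pads) lies 155 mm ahead of it; z points along the fingers, y is the line along which they close (so a half turn about z gives the same grasp; the last joint's range is limited). The gripper opens to 85 mm and grips with 20 to 120 N. Pads are 22 mm wide; open, the fingers measure 114 mm over their backs; the gripper's body (76 mm by 85 mm) begins 54 mm behind the grasp point. The pads swing forward as they close: fully open they stand 13 mm farther back than shut.
Start: joints at [64.584, 32.985, 1.427, 82.34, -0.859, 64.687, -3.237], TCP at [0.238, -0.632, 0.405] pointing down, gripper open.
Joint ranges: [-157.87, 157.87], [-19.46, 123.44], [-87.15, 90], [11.01, 140.99], [-62.26, 242.26], [9.8, 113.94], [-161.44, 161.44]. Speed limits (degrees/s): [127.2, 127.2, 172.46, 172.46, 180, 180, 180].

INTERFACE

Orientations are given as [roll, pitch, yaw] about the fixed x, y, z axes, in that order (R = Rz(yaw) Ry(pitch) Rx(roll)).
In Python, from bench import manip gives the robot as it stands.
- The arm moves only by the shell command python3 -m jog 'ROWS' [FORCE]. ROWS is JSON, a list of rows, each an object with "fingers": the opening, from 0 (shut) to 1 (fully open); "delta_pos": the shift along the tool's x, y, z each as a share of 0.3 m, from -1 to 1, a list of three; "rot": the turn, a rotation vector about the tool's x, y, z each as a share of 2 rad, from -1 to 1, a list of three. In form: [{"fingers": fingers, "delta_pos": [x, y, z], "rot": [ax, ay, az]}, ...]. A call has 1 to 20 rows; each row is the pose to reach, as a shift and turn from the pose commanded when the call began, along the tool's axes at that moment; what a row does not reach only later rows make up. A row lasts 1/10 s, in which the tool goes at most 50 mm and 8.59 degrees, less where a joint would pass 70% of its speed; a pose out of reach is approached as far as the arm can. A call with a number of a shift or a turn outside -1 to 1 is refused whole. A call with a gripper value outside its range is refused whole. The fingers move at their own pace and stop on an object; FORCE is the grip in N (left out, the last holds). Time passes only in rows, so rows that repeat a pose let the fingers close. It gives the time, the measured TCP pose, the force, the opening and the grip force at its end, in the units of the state.
- manip.sense(): the state, without advancing time (a new reading comes with each control period).
- manip.grab_frame(name): name is "scene" or "top"; returns (picture, depth): 384x512x3 uint8, red, green, blue; 384x512 float32, m along the optical axis (not along the pixel's ray), 0 where there is no reading.
- manip.camera_params(name): a dict with "vertical_fov" (degrees; the focal length in pixels is half the picture's height over the tangent of half this angle, whatever the lens; pixels are square), "cx", "cy" (the principal point, pixels), "origin" and "attitude" of the camera in the world. Camera axes: x right, y up, looking along -z (the intrinsics and any distortion apply to the point x, -y, -z); pixel columns grow to the right and rows downward; lengths in m; the calibration is good to about 2 mm. A picture is of the moment at which its call begins. camera_params takes no time and is no camera call.
- manip.job_done(): hands the job in; it is judged then, once.
The state is a dict: "t": time; "joint_positions": joint angles; "joint_velocities": joint speeds; "effort": joint torques, N m; "tcp_pos": TCP position; "tool_rot": TCP orientation; "contact_force": force on the tool from outside, world axes, zero at the start; "wrist_torque": the same for the moment, N m; "grip_width": finger opening in m; "gripper_force": force on a finger pad.
Only numpy, scipy, OpenCV 4.12 (cv2) and the standard library are available. Lean on these libraries where they do the work, as an engineer would, in place of code of your own. Each camera call takes 0.05 s, during which the arm holds its last target. There are 200 camera calls.

TASK

Clear the white pot, the loupe and the amber jar out of the tray onto the cork mat, all three, so that you can get at the bronze seal matrix behind them; then stand the matrix upright in the middle between the open jaws of the green vise. After that put the pot, the loupe and the jar back in the tray, each upright and centred on the disc it came from. Set everything down gently, do not drop or tip anything, let go of it all, and leave the brass calipers where they lie.

Things in the scene. Friction and masses are not known exactly. Their poses are not given: they have to be found in the camera images.
- pot: Loose white ceramic heating pot, open at the top, empty; round, 55 mm across at mid-height, 44 mm at the foot, 56 mm at the rim, 58 mm tall, about 0.13 kg. Standing upright on its disc at the start. Origin: centre of its underside, z up.
- loupe: Loose stand loupe: black cylinder with a clear band in its lower part (49 mm across, from 5 to 22 mm up) and a glass lens on top; 54 mm across, 48 mm tall to the black rim, the lens stands 6 mm above that, about 0.11 kg. Standing upright on its disc at the start. Origin: centre of its underside, z up.
- jar: Loose amber glass jar with a closed aluminium cap; 52 mm across up to 46 mm height, cap 49 mm across from 50 to 66 mm, 66 mm tall, about 0.15 kg. Standing upright on its disc at the start. Origin: centre of its underside, z up.
- matrix: Loose round bronze seal matrix on its flat back, engraved face up: shank 32 mm across up to 20 mm height, flange 36 mm across from 22 to 29 mm, 32 mm tall, about 0.24 kg. It stands on the tray floor, 8 mm above the shelf, at the back of the tray; pot, loupe and jar ring it about 50 mm away centre to centre, so no finger fits beside it until they are cleared. Origin: centre of its underside, z up.
- pot_disc: Terracotta disc, 63 mm across and 3 mm thick, fixed in a dark wooden tray (floor 8 mm thick, rim 14 mm high); home of the pot, which stands on it at the start with the disc's edge showing round it. Which disc lies left, front or right changes. Origin: centre of its underside, 8 mm above the shelf; its top is 3 mm higher.
- loupe_disc: Blue disc, 63 mm across and 3 mm thick, fixed in a dark wooden tray (floor 8 mm thick, rim 14 mm high); home of the loupe, which stands on it at the start with the disc's edge showing round it. Which disc lies left, front or right changes. Origin: centre of its underside, 8 mm above the shelf; its top is 3 mm higher.
- jar_disc: Green disc, 63 mm across and 3 mm thick, fixed in a dark wooden tray (floor 8 mm thick, rim 14 mm high); home of the jar, which stands on it at the start with the disc's edge showing round it. Which disc lies left, front or right changes. Origin: centre of its underside, 8 mm above the shelf; its top is 3 mm higher.
- mat: Brown cork mat fixed on the shelf, the side area for the cleared things: 250 mm along its x, 120 mm along its y, 4 mm thick. Origin: centre of its underside; its top is 4 mm above. It lies to one side of the tray, left or right.
- vise: Small green vise, fixed, beside the tray opposite the mat. Origin: at shelf height under the middle of the open jaws. Flat bed 22 mm above it; jaw faces at x = -26 and +26 mm, 62 mm wide along y, tops 48 mm up; the jaws do not move. The gap is open at both y ends: fingers closing along the vise's y fit between the jaws. Bed 62 mm wide in y, bolt lugs below 16 mm out to 52 mm; screw handle out to x = -130 mm.
- calipers: Loose brass calipers, 150 mm long (its x), up to 12 mm high, lying flat on the shelf just behind the tray; a bystander, not to be moved. Origin: centre of the beam's underside.

How it is judged:
By the outcome, as a careful person would: the job done as asked, in the order asked, and still so for the second after the job is handed in, with the robot touching nothing.
It also fails if it takes over 136 s, if anything falls off the work surface, if the arm or the gripper's body presses on something with over 40 N, if the wrist force passes 120 N, or if a joint passes its speed limit or range.

## Working session

There is one attempt and no reset: what is moved stays moved. The work goes in short steps, Python scripts to look and compute and a shell command to move; the robot and the scene stay as the last step left them, time stands still between calls to the robot, and variables do not carry over. Pictures are saved under pics/ and viewed, at most 14 in all, crops included, and the job is handed in when it is done.

```bash
ls; mkdir -p pics; python3 - <<'E'
from bench import manip
import cv2,json
for n in ("scene","top"):
    p,d=manip.grab_frame(n); cv2.imwrite(f"pics/{n}0.png",p[:,:,::-1]); print(manip.camera_params(n), (d>0).mean())
print(manip.sense())
E
```

```text
pics
{'vertical_fov': 43.269671611165464, 'cx': 249.66322625005319, 'cy': 187.13984043145138, 'origin': array([ 1.223839  , -0.55426326,  0.5984929 ]), 'attitude': array([55.67296741, -0.49982164, 47.30817733])} 0.9959259033203125
{'vertical_fov': 47.16119928366737, 'cx': 249.7448944986702, 'cy': 189.8943158838053, 'origin': array([ 0.43187608, -0.0122574 ,  1.17606625]), 'attitude': array([  7.70675875,   1.39421781, -90.70092211])} 0.9960225423177084
{'t': 0.1, 'joint_positions': array([64.58373917, 33.02815893,  1.42341858, 82.38255122, -0.85933877,
       64.68563045, -3.23725218]), 'joint_velocities': array([ 0.03788232, -0.06131501,  0.00492661, -0.20952734,  0.11059278,
       -0.18049563, -0.07273164]), 'effort': array([ 5.54697719e-03, -7.67297959e+01,  2.25804202e+00, -2.86607802e+01,
        1.60126394e-02,  8.61529552e-03, -8.06429057e-06]), 'tcp_pos': array([ 0.23762434, -0.63162956,  0.40391916]), 'tool_rot': array([-1.79914343e+02,  4.35906338e-03,  2.06169163e+01]), 'contact_force': array([ 0.53037049, -0.29617791, -0.23713235]), 'wrist_torque': array([ 0.07130928,  0.00564552, -0.01917846]), 'gripper_force': 0.0, 'grip_width': 0.08545632532764168}
```

View pics/top0.png

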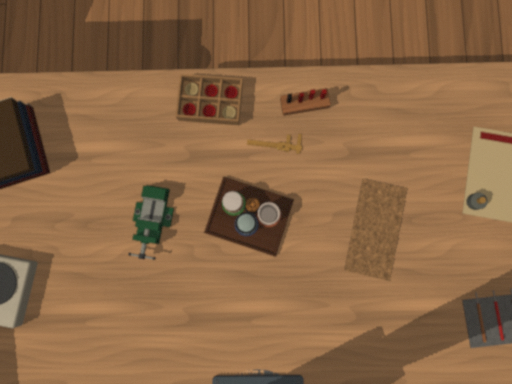

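View pics/scene0.png

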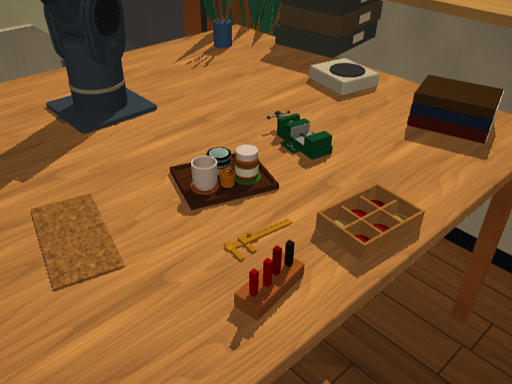

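The top view shows the tray at (250,215) with jar left (232,203), loupe front (246,224), pot right (268,214) and the matrix behind at (252,204). The vise is at (152,210), the mat at (376,228) and the calipers at (275,143). Next I'll enlarge crops and read out depth.

```bash
cat > h.py <<'E'
from bench import manip
import numpy as np, cv2
from scipy.spatial.transform import Rotation as R
class Cam:
    def __init__(s,n):
        c=manip.camera_params(n); s.f=192/np.tan(np.radians(c['vertical_fov']/2)); s.cx,s.cy=c['cx'],c['cy']
        s.o=np.array(c['origin']); s.R=R.from_euler('xyz',c['attitude'],degrees=True).as_matrix()
    def ray(s,uv):
        uv=np.atleast_2d(np.asarray(uv,float)); return np.c_[(uv[:,0]-s.cx)/s.f,-(uv[:,1]-s.cy)/s.f,-np.ones(len(uv))]@s.R.T
    def plane(s,uv,z):
        r=s.ray(uv); return s.o+r*((z-s.o[2])/r[:,2])[:,None]
    def proj(s,P):
        q=(np.atleast_2d(P)-s.o)@s.R; return np.c_[s.cx-s.f*q[:,0]/q[:,2], s.cy+s.f*q[:,1]/q[:,2]]
    def cloud(s,d):
        v,u=np.mgrid[:d.shape[0],:d.shape[1]]; r=s.ray(np.c_[u.ravel(),v.ravel()])
        return (s.o+r*d.reshape(-1,1)).reshape(d.shape+(3,))
E
python3 - <<'E'
from h import *
ps=[]
for n,(x0,y0,x1,y1) in (("top",(125,170,305,270)),("scene",(160,100,340,200))):
    p,d=manip.grab_frame(n); np.savez(f"{n}.npz",p=p,d=d)
    ps.append(cv2.resize(p[y0:y1,x0:x1,::-1],(720,400) if 0 else (540,300),interpolation=cv2.INTER_CUBIC))
cv2.imwrite("pics/crop1.png",np.vstack(ps))
c=Cam("top"); d=np.load("top.npz")["d"]; P=c.cloud(d)
for uv in [(300,250),(330,200),(376,228),(220,228),(232,203),(246,224),(252,204),(152,210),(285,245)]: print(uv,P[uv[1],uv[0]].round(4))
c=Cam("scene"); d=np.load("scene.npz")["d"]; P=c.cloud(d)
for uv in [(150,150),(150,250),(75,240),(246,152),(228,180),(205,162)]: print(uv,P[uv[1],uv[0]].round(4))
E
```

```text
(300, 250) [ 0.4291 -0.1166 -0.0021]
(330, 200) [ 0.5608 -0.2004 -0.0008]
(376, 228) [ 0.4843 -0.3186  0.0011]
(220, 228) [0.4895 0.0945 0.0076]
(232, 203) [0.5487 0.0579 0.074 ]
(246, 224) [0.4958 0.0234 0.0672]
(252, 204) [0.5488 0.0081 0.0418]
(152, 210) [0.5389 0.2736 0.0206]
(285, 245) [ 4.427e-01 -7.720e-02 -3.000e-04]
(150, 150) [ 0.3016 -0.0296  0.0011]
(150, 250) [ 0.6105 -0.2308 -0.0007]
(75, 240) [ 0.4978 -0.3216  0.0039]
(246, 152) [0.5625 0.0514 0.077 ]
(228, 180) [ 5.626e-01 -4.000e-04  2.820e-02]
(205, 162) [ 0.5061 -0.0167  0.0541]
```

View pics/crop1.png

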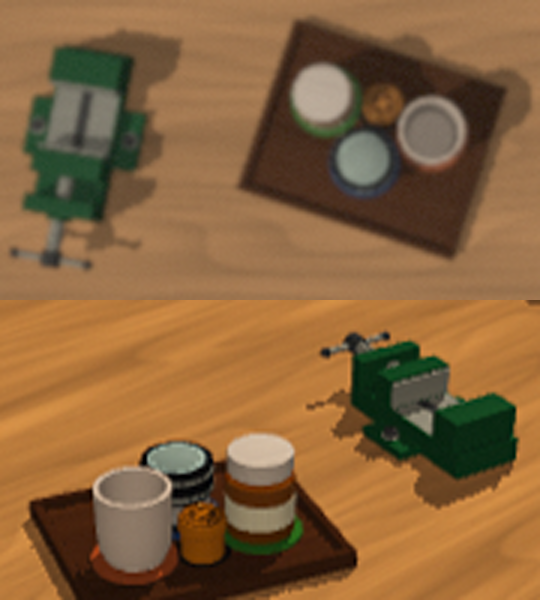

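The crops are clear: the jar has a white cap and sits on the green disc, the loupe is on the blue disc, the pot is on the terracotta disc, and the matrix is bronze. The vise handle points toward the robot, so the jaw gap opens along world y. Next I'll get positions from masks.

```bash
cat > meas.py <<'E'
from h import *
def cent(mask,z,c,big=True):
    n,l,s,ce=cv2.connectedComponentsWithStats(mask.astype(np.uint8)); i=1+np.argmax(s[1:,4]) 
    return c.plane(ce[i],z)[0].round(4),s[i,4],s[i,:4],l==i
def near(P,xy,r): return np.hypot(P[...,0]-xy[0],P[...,1]-xy[1])<r
def circ(uv,c,z):
    q=c.plane(uv,z)[:,:2]; A=np.c_[2*q,np.ones(len(q))]; s=np.linalg.lstsq(A,(q**2).sum(1),rcond=None)[0]
    return s[:2].round(4), np.sqrt(s[2]+s[:2]@s[:2]).round(4)
E
python3 - <<'E'
from meas import *
for n in ("top","scene"):
    f=np.load(n+".npz"); p,d=f["p"],f["d"]; c=Cam(n); P=c.cloud(d)
    # heights based object tops
    for nm,xy,z,zlo,r in (("jar",(.553,.055),.077,.066,.045),("pot",(.52,-.03),.069,.06,.04),("matrix",(.548,.007),.040,.030,.022),("loupe",(.5,.02),.062,.055,.036)):
        m=near(P,xy,r)&(P[...,2]>zlo)
        ct,a,b,l=cent(m,z,c); Q=P[l]
        pr=Q[:,:2]; print(n,nm,"centroid",ct,a,"cloud mid",((pr.max(0)+pr.min(0))/2).round(4),(pr.max(0)-pr.min(0)).round(4),"z",np.percentile(Q[:,2],[50,95]).round(4),"minEncl",[np.round(x,4) for x in cv2.minEnclosingCircle(pr.astype(np.float32))])
    hsv=cv2.cvtColor(p,cv2.COLOR_RGB2HSV)
    for nm,lo,hi in (("green",(45,90,40),(80,255,255)),("blue",(100,90,30),(125,255,255)),("terra",(3,140,60),(11,255,255))):
        m=(cv2.inRange(hsv,lo,hi)>0)&near(P,(.53,.02),.12)&(P[...,2]<.03)
        v,u=np.nonzero(m); q=c.plane(np.c_[u,v],.011)[:,:2]
        h=cv2.convexHull(q.astype(np.float32)); print(n,nm,len(q),q.min(0).round(4),q.max(0).round(4),[np.round(x,4) for x in cv2.minEnclosingCircle(h)])
    # mat
    if n=="top":
        m=(cv2.inRange(hsv,(5,80,40),(20,255,140))>0)&near(P,(.48,-.32),.2); ct,a,b,l=cent(m,.004,c); v,u=np.nonzero(l)
        q=c.plane(np.c_[u,v],.004)[:,:2].astype(np.float32); print("mat",ct,a,cv2.minAreaRect(q))
        m=(cv2.inRange(hsv,(60,80,20),(95,255,255))>0)&near(P,(.54,.27),.15); v,u=np.nonzero(m)
        for lo,hi in ((.04,.06),(.015,.03)):
            q=P[(P[...,2]>lo)&(P[...,2]<hi)&near(P,(.54,.27),.15)][:,:2].astype(np.float32); print("vise",lo,len(q),cv2.minAreaRect(q))
        q=P[near(P,(.54,.27),.15)&(P[...,2]>.03)]; print("z",np.percentile(q[:,2],[5,50,95]))
    # tray and calipers
    m=(cv2.inRange(hsv,(15,150,100),(32,255,255))>0)&near(P,(.7,-.05),.1)&(P[...,2]>.003); q=P[m][:,:2]; print("cal",len(q),q.mean(0),q.min(0),q.max(0))
E
```

```text
top jar centroid [0.5551 0.0587 0.077 ] 289 cloud mid [0.5553 0.0591] [0.048  0.0483] z [0.077  0.0802] minEncl [array([0.5552, 0.0589]), np.float64(0.0245)]
top pot centroid [ 0.5247 -0.0331  0.069 ] 119 cloud mid [ 0.5241 -0.0337] [0.0536 0.053 ] z [0.0682 0.0722] minEncl [array([ 0.5242, -0.0331]), np.float64(0.0278)]
top matrix centroid [0.5487 0.0074 0.04  ] 150 cloud mid [0.5503 0.0056] [0.0349 0.0364] z [0.0409 0.0448] minEncl [array([0.5475, 0.0055]), np.float64(0.0205)]
top loupe centroid [0.5009 0.0249 0.062 ] 349 cloud mid [0.5004 0.025 ] [0.0535 0.0535] z [0.0612 0.0659] minEncl [array([0.5009, 0.0253]), np.float64(0.0274)]
top green 37 [0.5258 0.0298] [0.5711 0.0754] [array([0.5506, 0.0532]), np.float64(0.0293)]Traceback (most recent call last):
  File "<stdin>", line 13, in <module>
    return umr_minimum(a, axis, None, out, keepdims, initial, where)
ValueError: zero-size array to reduction operation minimum which has no identity
```

```bash
python3 - <<'E'
from meas import *
for n in ("top","scene"):
    f=np.load(n+".npz"); p,d=f["p"],f["d"]; c=Cam(n); P=c.cloud(d); hsv=cv2.cvtColor(p,cv2.COLOR_RGB2HSV)
    if n=="scene":
      for nm,xy,zlo,r in (("jar",(.555,.059),.068,.035),("pot",(.524,-.033),.063,.035),("matrix",(.549,.0065),.036,.022),("loupe",(.5009,.025),.055,.036)):
        Q=P[near(P,xy,r)&(P[...,2]>zlo)][:,:2]; print(n,nm,len(Q),"mid",((Q.max(0)+Q.min(0))/2).round(4),(Q.max(0)-Q.min(0)).round(4))
    if n=="top":
        m=near(P,(.48,-.32),.17)&(cv2.GaussianBlur(hsv,(5,5),0)[...,2]<0.5*255)
        print("V mat/desk",hsv[228,376],hsv[228,330]); 
        m=near(P,(.48,-.32),.17)&(np.abs(cv2.GaussianBlur(hsv,(5,5),0).astype(int)[...,2]-hsv[215:240,368:384,2].mean())<25)
        ct,a,b,l=cent(cv2.morphologyEx(m.astype(np.uint8),cv2.MORPH_OPEN,np.ones((3,3)))>0,.004,c); v,u=np.nonzero(l)
        q=c.plane(np.c_[u,v],.004)[:,:2].astype(np.float32); print("mat",ct,a,cv2.minAreaRect(q))
    for lo,hi in ((.04,.058),(.017,.03),(.06,.2)):
        q=P[(P[...,2]>lo)&(P[...,2]<hi)&near(P,(.54,.275),.1)][:,:2].astype(np.float32)
        if len(q): print("vise",lo,len(q),q.mean(0),cv2.minAreaRect(q))
    h=hsv[...,0]; g=(h>55)&(h<90)&(hsv[...,1]>100)&near(P,(.54,.275),.15); Q=P[g]; np.save(n+"_v.npy",Q); print("vise green z pct",np.percentile(Q[:,2],[5,25,50,75,95]).round(3),Q[:,:2].min(0).round(3),Q[:,:2].max(0).round(3))
    m=(P[...,2]>.004)&(P[...,2]<.03)&near(P,(.71,-.03),.11); q=P[m][:,:2]; print("cal",len(q),q.mean(0),q.min(0),q.max(0))
    p2=cv2.resize(p[125:320,220:360] if 0 else p,(0,0),fx=1,fy=1)
p=np.load("top.npz")["p"]; cv2.imwrite("pics/v.png",cv2.resize(p[175:265,120:190,::-1],(0,0),fx=6,fy=6,interpolation=cv2.INTER_CUBIC))
E
```

```text
V mat/desk [ 15 134 133] [ 15 127 157]
mat [ 0.4771 -0.3278  0.004 ] 6307 ((0.47940438985824585, -0.3367130160331726), (0.2970997393131256, 0.26314884424209595), 81.16447448730469)
vise 0.04 720 [0.5251761 0.2757194] ((0.5200443267822266, 0.27736714482307434), (0.06268026679754257, 0.15927338600158691), 79.33123779296875)
vise 0.017 651 [0.53057104 0.27239162] ((0.5273281931877136, 0.27449774742126465), (0.08345456421375275, 0.15939177572727203), 71.3673095703125)
vise green z pct [0.008 0.023 0.046 0.048 0.051] [0.454 0.222] [0.597 0.325]
cal 481 [ 0.72203943 -0.04721735] [ 0.60326927 -0.13731954] [0.81814869 0.0750265 ]
scene jar 271 mid [0.5561 0.0567] [0.0497 0.0493]
scene pot 175 mid [ 0.5241 -0.0342] [0.0591 0.0596]
scene matrix 136 mid [0.5489 0.0057] [0.0395 0.0356]
scene loupe 242 mid [0.5003 0.0254] [0.0587 0.048 ]
vise 0.04 527 [0.53095084 0.27100646] ((0.5213610529899597, 0.2755889594554901), (0.0657290369272232, 0.16127334535121918), 79.91912841796875)
vise 0.017 433 [0.5441055 0.2601032] ((0.5324776768684387, 0.2733096480369568), (0.06473895907402039, 0.15107978880405426), 79.5934829711914)
vise green z pct [0.008 0.016 0.031 0.046 0.049] [0.443 0.22 ] [0.611 0.329]
cal 455 [ 0.73104155 -0.04921595] [ 0.64174493 -0.12934677] [0.80381089 0.04474368]
```

View pics/v.png

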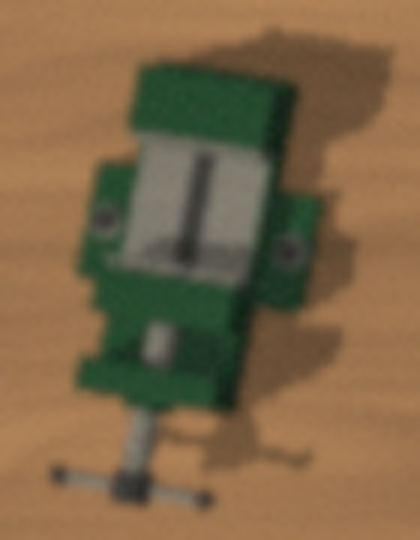

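The vise crop shows the grey jaw faces: the far edge runs (140,130)-(270,150) and the near edge (118,265)-(245,285), in 6x crop pixels. Next I'll compute the jaw middle and the mat corners.

```bash
python3 - <<'E'
from meas import *
c=Cam("top"); px=lambda a:np.array(a)/6+[120-.4,175-.4]
q=c.plane(px([(140,130),(270,150),(118,265),(245,285)]),.048)[:,:2]; print(q.round(4),"mid",q.mean(0), "gap",q[:2].mean(0)-q[2:].mean(0), "ang",np.degrees(np.arctan2(*(q[:2].mean(0)-q[2:].mean(0))[::-1])), np.degrees(np.arctan2(*((q[1]-q[0]+q[3]-q[2])[::-1])))+90)
for n in ("top","scene"):
    f=np.load(n+".npz"); P=Cam(n).cloud(f["d"]); 
    for yaw in (-9,-10.4,-12):
        t=np.radians(yaw); X=np.array([np.cos(t),np.sin(t)]);Y=np.array([-X[1],X[0]])
        Q=P[near(P,(.53,.275),.1)&(P[...,2]>.042)][:,:2]-[.53,.27]; a=Q@X; b=Q@Y
        s=np.sort(a); i=np.argmax(np.diff(s)); print(n,yaw,"gap",s[i].round(4),s[i+1].round(4),"mid",((s[i]+s[i+1])/2).round(4),"y",[np.percentile(b[k],[1,99]).round(4) for k in (a<s[i+1],a>=s[i+1])], "xy", np.array([.53,.27])+X*(s[i]+s[i+1])/2+Y*(np.percentile(b,1)+np.percentile(b,99))/2)
# mat: colour diff via channel ratio
p=np.load("top.npz")["p"].astype(np.float32); p=cv2.GaussianBlur(p,(0,0),2)
print([p[v,u] for v,u in ((228,376),(228,340),(228,420),(190,385),(160,380),(270,370),(290,370))])
cv2.imwrite("pics/m.png",cv2.resize(np.load("top.npz")["p"][165:295,330:425,::-1],(0,0),fx=4,fy=4,interpolation=cv2.INTER_CUBIC))
E
```

```text
[[0.5725 0.2912]
 [0.5629 0.2345]
 [0.5141 0.2995]
 [0.5048 0.2445]] mid [0.53857967 0.26741087] gap [ 0.05827614 -0.00915094] ang -8.924127665089543 -9.609042966920356
top -9 gap -0.0162 0.0347 mid 0.0092 y [array([-0.024 ,  0.0364]), array([-0.0269,  0.0339])] xy [0.53985836 0.27325722]
top -10.4 gap -0.0169 0.035 mid 0.0091 y [array([-0.0252,  0.0349]), array([-0.0258,  0.035 ])] xy [0.53976237 0.27304713]
top -12 gap -0.0168 0.0349 mid 0.009 y [array([-0.0268,  0.0339]), array([-0.0242,  0.0364])] xy [0.53986824 0.27301258]
scene -9 gap -0.0127 0.036 mid 0.0116 y [array([-0.0261,  0.0356]), array([-0.0296,  0.0325])] xy [0.54198228 0.27128476]
scene -10.4 gap -0.0129 0.0366 mid 0.0119 y [array([-0.0272,  0.0346]), array([-0.0284,  0.034 ])] xy [0.54228921 0.27128042]
scene -12 gap -0.0126 0.0372 mid 0.0123 y [array([-0.0286,  0.0335]), array([-0.0265,  0.0357])] xy [0.54272233 0.27059113]
[array([133.19731 ,  98.505585,  63.9236  ], dtype=float32), array([157.93816 , 116.754654,  78.345566], dtype=float32), array([156.35988 , 115.768166,  78.215034], dtype=float32), array([129.90202,  95.9171 ,  62.1476 ], dtype=float32), array([156.32925 , 115.580864,  78.44752 ], dtype=float32), array([133.37476 ,  98.39226 ,  63.623028], dtype=float32), array([157.46803, 116.25561,  78.38211], dtype=float32)]
```

View pics/m.png

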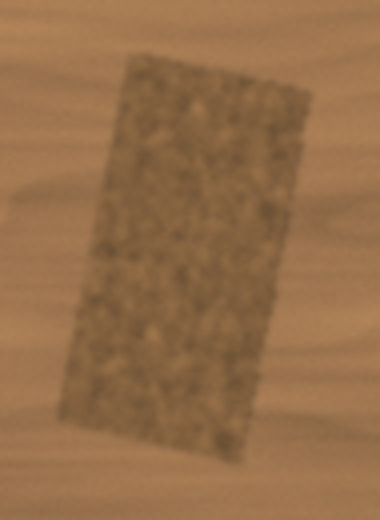

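The mat crop gives corners at (130,53), (312,92), (240,462) and (60,420) in 4x pixels, so its yaw is about -11° and its centre is near top pixel (376,229). Next is a waypoint-to-delta helper.

```bash
cat > go.py <<'E'
import sys
from h import *
s=manip.sense(); R0=R.from_euler('xyz',s['tool_rot'],degrees=True)
print("t",round(s['t'],2),"tcp",s['tcp_pos'].round(4),"rot",s['tool_rot'].round(2),"F",s['contact_force'].round(1),"w",round(s['grip_width'],4))
for a in sys.argv[1:]:
    x,y,z,yaw=map(float,a.split(','))
    d=R0.inv().apply(np.array([x,y,z])-s['tcp_pos'])/.3; r=(R0.inv()*R.from_euler('xyz',[180,0,yaw],degrees=True)).as_rotvec()/2
    print(a,"d",d.round(4).tolist(),"r",r.round(4).tolist(),"rows",int(np.ceil(max(np.linalg.norm(d)*.3/.05,np.degrees(np.linalg.norm(r)*2)/8.59))))
E
python3 -c "
from h import *
c=Cam('top'); print(c.plane(np.array([(130,53),(312,92),(240,462),(60,420)])/4+[329.6,164.6],.004).round(4), c.plane(np.array([[376.0,228.8]]),.004))"
python3 go.py -- 2>/dev/null; python3 go.py .40,-.40,.36,50
```

```text
[[ 0.6188 -0.2875  0.004 ]
 [ 0.5905 -0.407   0.004 ]
 [ 0.3488 -0.3461  0.004 ]
 [ 0.377  -0.2309  0.004 ]] [[ 0.48207858 -0.31770699  0.004     ]]
t 0.2 tcp [ 0.2376 -0.6317  0.4042] rot [-179.94    0.     20.62] F [-0.5  0.7 -0.6] w 0.0855
t 0.2 tcp [ 0.2376 -0.6317  0.4042] rot [-179.94    0.     20.62] F [-0.5  0.7 -0.6] w 0.0855
.40,-.40,.36,50 d [0.7785, -0.5322, 0.1477] r [-0.0005, -0.0001, -0.2564] rows 6
```

```bash
python3 -m jog '[{"fingers":1,"delta_pos":[0.78,-0.53,0.14],"rot":[0,0,-0.256]},{"fingers":1,"delta_pos":[0.78,-0.53,0.14],"rot":[0,0,-0.256]},{"fingers":1,"delta_pos":[0.78,-0.53,0.14],"rot":[0,0,-0.256]},{"fingers":1,"delta_pos":[0.78,-0.53,0.14],"rot":[0,0,-0.256]},{"fingers":1,"delta_pos":[0.78,-0.53,0.14],"rot":[0,0,-0.256]},{"fingers":1,"delta_pos":[0.78,-0.53,0.14],"rot":[0,0,-0.256]},{"fingers":1,"delta_pos":[0.78,-0.53,0.14],"rot":[0,0,-0.256]},{"fingers":1,"delta_pos":[0.78,-0.53,0.14],"rot":[0,0,-0.256]}]' 30; python3 go.py .50,-.20,.33,78 .5241,-.0335,.33,90
```

```text
t: 1.0
tcp_pos: [0.4011, -0.4, 0.3627]
tool_rot: [-180.0, 0.0, 50.1]
contact_force: [-0.4, -0.6, 0.3]
grip_width: 0.0852
gripper_force: 0.0
t 1.0 tcp [ 0.4011 -0.4     0.3627] rot [-1.7999e+02  1.0000e-02  5.0070e+01] F [-0.4 -0.6  0.3] w 0.0852
.50,-.20,.33,78 d [0.7228, -0.1753, 0.1088] r [-0.0001, 0.0001, -0.2438] rows 5
.5241,-.0335,.33,90 d [1.2, -0.47, 0.1088] r [-0.0002, 0.0001, -0.3485] rows 8
```

```bash
python3 -m jog '[{"fingers":1,"delta_pos":[0.98,-0.38,0.11],"rot":[0,0,-0.348]},{"fingers":1,"delta_pos":[0.98,-0.38,0.11],"rot":[0,0,-0.348]},{"fingers":1,"delta_pos":[0.98,-0.38,0.11],"rot":[0,0,-0.348]},{"fingers":1,"delta_pos":[0.98,-0.38,0.11],"rot":[0,0,-0.348]},{"fingers":1,"delta_pos":[0.98,-0.38,0.11],"rot":[0,0,-0.348]},{"fingers":1,"delta_pos":[0.98,-0.38,0.11],"rot":[0,0,-0.348]},{"fingers":1,"delta_pos":[0.98,-0.38,0.11],"rot":[0,0,-0.348]},{"fingers":1,"delta_pos":[0.98,-0.38,0.11],"rot":[0,0,-0.348]}]'; python3 go.py .5241,-.0335,.30,90 .5241,-.0335,.202,90
```

```text
t: 1.8
tcp_pos: [0.5034, -0.1007, 0.3296]
tool_rot: [180.0, -0.0, 90.0]
contact_force: [-0.3, -1.5, 0.8]
grip_width: 0.0855
gripper_force: 0.0
t 1.8 tcp [ 0.5034 -0.1007  0.3296] rot [ 1.7997e+02 -4.0000e-02  8.9980e+01] F [-0.3 -1.5  0.8] w 0.0855
.5241,-.0335,.30,90 d [0.2238, 0.0687, 0.0989] r [0.0002, -0.0004, -0.0001] rows 2
.5241,-.0335,.202,90 d [0.2236, 0.0686, 0.4256] r [0.0002, -0.0004, -0.0001] rows 3
```

```bash
python3 -m jog '[{"fingers":1,"delta_pos":[0.224,0.069,0.05],"rot":[0,0,0]},{"fingers":1,"delta_pos":[0.224,0.069,0.05],"rot":[0,0,0]},{"fingers":1,"delta_pos":[0.224,0.069,0.10],"rot":[0,0,0]},{"fingers":1,"delta_pos":[0.224,0.069,0.2],"rot":[0,0,0]},{"fingers":1,"delta_pos":[0.224,0.069,0.3],"rot":[0,0,0]},{"fingers":1,"delta_pos":[0.224,0.069,0.36],"rot":[0,0,0]},{"fingers":1,"delta_pos":[0.224,0.069,0.40],"rot":[0,0,0]},{"fingers":1,"delta_pos":[0.224,0.069,0.425],"rot":[0,0,0]},{"fingers":1,"delta_pos":[0.224,0.069,0.425],"rot":[0,0,0]},{"fingers":1,"delta_pos":[0.224,0.069,0.425],"rot":[0,0,0]}]'; python3 go.py .5241,-.0335,.202,90; python3 - <<'E'
from h import *
a=manip.grab_frame("scene")[0][100:200,160:300]; b=manip.grab_frame("top")[0][160:260,190:330]
cv2.imwrite("pics/g1.png",cv2.resize(np.vstack([a,b])[:,:,::-1],(0,0),fx=3,fy=3,interpolation=cv2.INTER_CUBIC))
E
```

```text
t: 2.8
tcp_pos: [0.5238, -0.0355, 0.2028]
tool_rot: [180.0, 0.0, 89.8]
contact_force: [0.1, 0.4, 0.6]
grip_width: 0.0856
gripper_force: 0.0
t 2.8 tcp [ 0.5238 -0.0355  0.2028] rot [1.7995e+02 1.0000e-02 8.9790e+01] F [0.1 0.4 0.6] w 0.0856
.5241,-.0335,.202,90 d [0.0066, 0.001, 0.0026] r [0.0004, 0.0001, -0.0018] rows 1
```

View pics/g1.png

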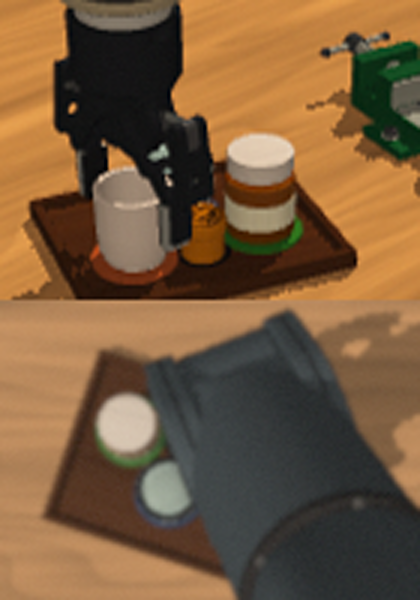

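The fingers straddle the pot (gripper at about (150,160)) with the matrix clear. Close and lift.

```bash
python3 -m jog '[{"fingers":0.5,"delta_pos":[0.006,0,0],"rot":[0,0,0]},{"fingers":0.5,"delta_pos":[0.006,0,0],"rot":[0,0,0]},{"fingers":0.5,"delta_pos":[0.006,0,0],"rot":[0,0,0]},{"fingers":0.5,"delta_pos":[0.006,0,0],"rot":[0,0,0]},{"fingers":0.5,"delta_pos":[0.006,0,0],"rot":[0,0,0]},{"fingers":0.5,"delta_pos":[0.006,0,0],"rot":[0,0,0]}]' 30; python3 -m jog '[{"fingers":0.4,"delta_pos":[0,0,0],"rot":[0,0,0]},{"fingers":0.4,"delta_pos":[0,0,0],"rot":[0,0,0]},{"fingers":0.4,"delta_pos":[0,0,-0.02],"rot":[0,0,0]},{"fingers":0.4,"delta_pos":[0,0,-0.06],"rot":[0,0,0]},{"fingers":0.4,"delta_pos":[0,0,-0.16],"rot":[0,0,0]},{"fingers":0.4,"delta_pos":[0,0,-0.28],"rot":[0,0,0]},{"fingers":0.4,"delta_pos":[0,0,-0.34],"rot":[0,0,0]},{"fingers":0.4,"delta_pos":[0,0,-0.34],"rot":[0,0,0]},{"fingers":0.4,"delta_pos":[0,0,-0.34],"rot":[0,0,0]}]'; python3 go.py .561,-.334,.30,90 .561,-.337,.199,90
```

```text
t: 3.5
tcp_pos: [0.5235, -0.033, 0.2028]
tool_rot: [180.0, 0.0, 89.8]
contact_force: [-2.4, 0.5, 7.0]
grip_width: 0.0546
gripper_force: 30.2
t: 4.4
tcp_pos: [0.5234, -0.0334, 0.3048]
tool_rot: [179.9, 0.0, 89.8]
contact_force: [-0.0, -0.4, -1.1]
grip_width: 0.0546
gripper_force: 32.3
t 4.4 tcp [ 0.5234 -0.0334  0.3048] rot [1.7994e+02 1.0000e-02 8.9820e+01] F [-0.  -0.4 -1.1] w 0.0546
.561,-.334,.30,90 d [-1.0017, 0.1287, 0.0162] r [0.0005, 0.0001, -0.0016] rows 7
.561,-.337,.199,90 d [-1.0117, 0.1284, 0.3529] r [0.0005, 0.0001, -0.0016] rows 7
```

```bash
python3 -m jog '[{"fingers":0.4,"delta_pos":[-1,0.13,0],"rot":[0,0,0]},{"fingers":0.4,"delta_pos":[-1,0.13,0],"rot":[0,0,0]},{"fingers":0.4,"delta_pos":[-1,0.13,0],"rot":[0,0,0]},{"fingers":0.4,"delta_pos":[-1,0.13,0],"rot":[0,0,0]},{"fingers":0.4,"delta_pos":[-1,0.13,0],"rot":[0,0,0]},{"fingers":0.4,"delta_pos":[-1,0.13,0],"rot":[0,0,0]},{"fingers":0.4,"delta_pos":[-1,0.13,0.02],"rot":[0,0,0]},{"fingers":0.4,"delta_pos":[-1,0.13,0.1],"rot":[0,0,0]},{"fingers":0.4,"delta_pos":[-1,0.13,0.2],"rot":[0,0,0]},{"fingers":0.4,"delta_pos":[-1,0.13,0.28],"rot":[0,0,0]},{"fingers":0.4,"delta_pos":[-1,0.13,0.33],"rot":[0,0,0]},{"fingers":0.4,"delta_pos":[-1,0.13,0.34],"rot":[0,0,0]},{"fingers":0.4,"delta_pos":[-1,0.13,0.34],"rot":[0,0,0]}]'; python3 go.py .561,-.334,.1965,90
```

```text
t: 5.7
tcp_pos: [0.5617, -0.3331, 0.2018]
tool_rot: [-180.0, -0.0, 89.8]
contact_force: [1.2, 0.1, -1.4]
grip_width: 0.055
gripper_force: 32.3
t 5.7 tcp [ 0.5617 -0.3331  0.2018] rot [-1.7995e+02 -3.0000e-02  8.9840e+01] F [ 1.2  0.1 -1.4] w 0.055
.561,-.334,.1965,90 d [-0.003, -0.0022, 0.0177] r [-0.0004, -0.0003, -0.0014] rows 1
```

```bash
python3 -m jog '[{"fingers":0.4,"delta_pos":[0,0,0.008],"rot":[0,0,0]},{"fingers":0.4,"delta_pos":[0,0,0.014],"rot":[0,0,0]},{"fingers":0.4,"delta_pos":[0,0,0.018],"rot":[0,0,0]},{"fingers":0.4,"delta_pos":[0,0,0.02],"rot":[0,0,0]},{"fingers":0.4,"delta_pos":[0,0,0.02],"rot":[0,0,0]}]'
```

```text
t: 6.2
tcp_pos: [0.5616, -0.3334, 0.1964]
tool_rot: [180.0, 0.0, 89.8]
contact_force: [-0.2, 0.9, -1.4]
grip_width: 0.0548
gripper_force: 32.3
```

```bash
python3 -m jog '[{"fingers":0.4,"delta_pos":[0,0,0.003],"rot":[0,0,0]},{"fingers":0.4,"delta_pos":[0,0,0.003],"rot":[0,0,0]}]';  python3 -m jog '[{"fingers":0.75,"delta_pos":[0,0,0],"rot":[0,0,0]},{"fingers":0.75,"delta_pos":[0,0,0],"rot":[0,0,0]},{"fingers":1,"delta_pos":[0,0,0],"rot":[0,0,0]},{"fingers":1,"delta_pos":[0,0,0],"rot":[0,0,0]},{"fingers":1,"delta_pos":[0,0,-0.05],"rot":[0,0,0]},{"fingers":1,"delta_pos":[0,0,-0.15],"rot":[0,0,0]},{"fingers":1,"delta_pos":[0,0,-0.3],"rot":[0,0,0]},{"fingers":1,"delta_pos":[0.2,0,-0.36],"rot":[0,0,0]},{"fingers":1,"delta_pos":[0.4,0,-0.36],"rot":[0,0,0]},{"fingers":1,"delta_pos":[0.6,0.05,-0.36],"rot":[0,0,0.2]},{"fingers":1,"delta_pos":[0.8,0.1,-0.36],"rot":[0,0,0.3]},{"fingers":1,"delta_pos":[1,0.15,-0.36],"rot":[0,0,0.4]},{"fingers":1,"delta_pos":[1,0.15,-0.36],"rot":[0,0,0.5]},{"fingers":1,"delta_pos":[1,0.15,-0.36],"rot":[0,0,0.65]},{"fingers":1,"delta_pos":[1,0.15,-0.36],"rot":[0,0,0.785]},{"fingers":1,"delta_pos":[1,0.15,-0.36],"rot":[0,0,0.785]},{"fingers":1,"delta_pos":[1,0.15,-0.36],"rot":[0,0,0.785]},{"fingers":1,"delta_pos":[1,0.15,-0.36],"rot":[0,0,0.785]}]'; python3 go.py .5005,.0251,.305,0 .5005,.0251,.202,0
```

```text
t: 6.4
tcp_pos: [0.5617, -0.3334, 0.196]
tool_rot: [180.0, 0.0, 89.8]
contact_force: [-2.8, 1.1, 4.3]
grip_width: 0.055
gripper_force: 32.6
t: 8.2
tcp_pos: [0.6076, -0.0332, 0.3045]
tool_rot: [-180.0, -0.1, 12.2]
contact_force: [-0.0, 0.3, -0.0]
grip_width: 0.0852
gripper_force: 0.0
t 8.2 tcp [ 0.6076 -0.0332  0.3045] rot [-1.7997e+02 -7.0000e-02  1.2150e+01] F [-0.   0.3 -0. ] w 0.0852
.5005,.0251,.305,0 d [-0.308, -0.265, -0.0019] r [-0.0003, -0.0006, 0.1061] rows 3
.5005,.0251,.202,0 d [-0.3084, -0.2648, 0.3414] r [-0.0003, -0.0006, 0.1061] rows 4
```

```bash
python3 -m jog '[{"fingers":1,"delta_pos":[-0.308,-0.265,0],"rot":[0,0,0.106]},{"fingers":1,"delta_pos":[-0.308,-0.265,0],"rot":[0,0,0.106]},{"fingers":1,"delta_pos":[-0.308,-0.265,0],"rot":[0,0,0.106]},{"fingers":1,"delta_pos":[-0.308,-0.265,0.02],"rot":[0,0,0.106]},{"fingers":1,"delta_pos":[-0.308,-0.265,0.05],"rot":[0,0,0.106]},{"fingers":1,"delta_pos":[-0.308,-0.265,0.1],"rot":[0,0,0.106]},{"fingers":1,"delta_pos":[-0.308,-0.265,0.1],"rot":[0,0,0.106]}]'; python3 go.py .5005,.0251,.202,0
```

```text
t: 8.9
tcp_pos: [0.5006, 0.0236, 0.2719]
tool_rot: [180.0, 0.1, 0.3]
contact_force: [-0.1, 1.4, -0.3]
grip_width: 0.0855
gripper_force: 0.0
t 8.9 tcp [0.5006 0.0236 0.2719] rot [1.7999e+02 9.0000e-02 2.9000e-01] F [-0.1  1.4 -0.3] w 0.0855
.5005,.0251,.202,0 d [-0.0001, -0.005, 0.233] r [0.0001, 0.0008, 0.0026] rows 2
```

```bash
python3 -m jog '[{"fingers":1,"delta_pos":[0,0,0.1],"rot":[0,0,0]},{"fingers":1,"delta_pos":[0,0,0.18],"rot":[0,0,0]},{"fingers":1,"delta_pos":[0,0,0.225],"rot":[0,0,0]},{"fingers":1,"delta_pos":[0,0,0.24],"rot":[0,0,0]},{"fingers":1,"delta_pos":[0,0,0.24],"rot":[0,0,0]},{"fingers":1,"delta_pos":[0,0,0.24],"rot":[0,0,0]}]'; python3 go.py .5005,.0251,.202,0
```

```text
t: 9.5
tcp_pos: [0.5007, 0.0239, 0.2019]
tool_rot: [-180.0, -0.1, 0.3]
contact_force: [0.3, 0.3, 0.5]
grip_width: 0.0848
gripper_force: 0.0
t 9.5 tcp [0.5007 0.0239 0.2019] rot [-1.7999e+02 -6.0000e-02  3.0000e-01] F [0.3 0.3 0.5] w 0.0848
.5005,.0251,.202,0 d [-0.0006, -0.0038, -0.0002] r [-0.0001, -0.0005, 0.0026] rows 1
```

```bash
python3 -m jog '[{"fingers":0.5,"delta_pos":[0,-0.004,0],"rot":[0,0,0]},{"fingers":0.5,"delta_pos":[0,-0.004,0],"rot":[0,0,0]},{"fingers":0.5,"delta_pos":[0,-0.004,0],"rot":[0,0,0]},{"fingers":0.5,"delta_pos":[0,-0.004,0],"rot":[0,0,0]},{"fingers":0.5,"delta_pos":[0,-0.004,0],"rot":[0,0,0]},{"fingers":0.4,"delta_pos":[0,-0.004,0],"rot":[0,0,0]},{"fingers":0.4,"delta_pos":[0,-0.004,0],"rot":[0,0,0]},{"fingers":0.4,"delta_pos":[0,-0.004,-0.02],"rot":[0,0,0]},{"fingers":0.4,"delta_pos":[0,-0.004,-0.06],"rot":[0,0,0]},{"fingers":0.4,"delta_pos":[0,-0.004,-0.16],"rot":[0,0,0]},{"fingers":0.4,"delta_pos":[0,-0.004,-0.28],"rot":[0,0,0]},{"fingers":0.4,"delta_pos":[0,-0.004,-0.34],"rot":[0,0,0]},{"fingers":0.4,"delta_pos":[0,-0.004,-0.34],"rot":[0,0,0]},{"fingers":0.4,"delta_pos":[0,-0.004,-0.34],"rot":[0,0,0]}]'; python3 go.py .483,-.23,.305,0  .483,-.318,.1955,0
```

```text
t: 10.9
tcp_pos: [0.4999, 0.0254, 0.3039]
tool_rot: [-180.0, -0.1, 0.3]
contact_force: [-0.1, 0.8, -0.5]
grip_width: 0.0533
gripper_force: 32.0
t 10.9 tcp [0.4999 0.0254 0.3039] rot [-1.7998e+02 -7.0000e-02  3.4000e-01] F [-0.1  0.8 -0.5] w 0.0533
.483,-.23,.305,0 d [-0.0614, 0.851, -0.0039] r [-0.0001, -0.0006, 0.0029] rows 6
.483,-.318,.1955,0 d [-0.0636, 1.1444, 0.361] r [-0.0001, -0.0006, 0.0029] rows 8
```

```bash
python3 -m jog '[{"fingers":0.4,"delta_pos":[-0.06,1,0],"rot":[0,0,0]},{"fingers":0.4,"delta_pos":[-0.06,1,0],"rot":[0,0,0]},{"fingers":0.4,"delta_pos":[-0.06,1,0],"rot":[0,0,0]},{"fingers":0.4,"delta_pos":[-0.06,1,0],"rot":[0,0,0]},{"fingers":0.4,"delta_pos":[-0.06,1,0],"rot":[0,0,0]},{"fingers":0.4,"delta_pos":[-0.06,1,0],"rot":[0,0,0]},{"fingers":0.4,"delta_pos":[-0.06,1,0],"rot":[0,0,0]}]'; python3 go.py .483,-.318,.1955,0
```

```text
t: 11.6
tcp_pos: [0.4813, -0.2823, 0.3023]
tool_rot: [179.8, 0.1, -0.3]
contact_force: [-0.0, 0.7, -0.1]
grip_width: 0.053
gripper_force: 32.1
t 11.6 tcp [ 0.4813 -0.2823  0.3023] rot [ 1.7979e+02  1.1000e-01 -2.5000e-01] F [-0.   0.7 -0.1] w 0.053
.483,-.318,.1955,0 d [0.0069, 0.1176, 0.3564] r [0.0019, 0.001, -0.0022] rows 3
```

```bash
python3 -m jog '[{"fingers":0.4,"delta_pos":[0,0.14,0],"rot":[0,0,0]},{"fingers":0.4,"delta_pos":[0,0.14,0.1],"rot":[0,0,0]},{"fingers":0.4,"delta_pos":[0,0.14,0.2],"rot":[0,0,0]},{"fingers":0.4,"delta_pos":[0,0.14,0.28],"rot":[0,0,0]},{"fingers":0.4,"delta_pos":[0,0.14,0.33],"rot":[0,0,0]},{"fingers":0.4,"delta_pos":[0,0.14,0.345],"rot":[0,0,0]},{"fingers":0.4,"delta_pos":[0,0.14,0.35],"rot":[0,0,0]},{"fingers":0.4,"delta_pos":[0,0.14,0.35],"rot":[0,0,0]}]'; python3 go.py .483,-.318,.195,0
```

```text
t: 12.4
tcp_pos: [0.4842, -0.3167, 0.1985]
tool_rot: [180.0, 0.0, 0.3]
contact_force: [0.2, -1.0, 0.1]
grip_width: 0.0534
gripper_force: 32.3
t 12.4 tcp [ 0.4842 -0.3167  0.1985] rot [180.     0.     0.33] F [ 0.2 -1.   0.1] w 0.0534
.483,-.318,.195,0 d [-0.004, 0.0043, 0.0115] r [0.0, 0.0, 0.0029] rows 1
```

```bash
python3 -m jog '[{"fingers":0.4,"delta_pos":[0,0,0.006],"rot":[0,0,0]},{"fingers":0.4,"delta_pos":[0,0,0.01],"rot":[0,0,0]},{"fingers":0.4,"delta_pos":[0,0,0.0125],"rot":[0,0,0]},{"fingers":0.4,"delta_pos":[0,0,0.0125],"rot":[0,0,0]}]'
```

```text
t: 12.8
tcp_pos: [0.4842, -0.3168, 0.1952]
tool_rot: [180.0, -0.0, 0.3]
contact_force: [-0.5, 0.8, 5.3]
grip_width: 0.0531
gripper_force: 32.7
```

```bash
python3 -m jog '[{"fingers":0.75,"delta_pos":[0,0,0],"rot":[0,0,0]},{"fingers":0.75,"delta_pos":[0,0,0],"rot":[0,0,0]},{"fingers":1,"delta_pos":[0,0,0],"rot":[0,0,0]},{"fingers":1,"delta_pos":[0,0,0],"rot":[0,0,0]},{"fingers":1,"delta_pos":[0,0,-0.05],"rot":[0,0,0]},{"fingers":1,"delta_pos":[0,0,-0.15],"rot":[0,0,0]},{"fingers":1,"delta_pos":[0,0,-0.3],"rot":[0,0,0]},{"fingers":1,"delta_pos":[0.05,-0.2,-0.4],"rot":[0,0,-0.075]},{"fingers":1,"delta_pos":[0.1,-0.36,-0.4],"rot":[0,0,-0.15]},{"fingers":1,"delta_pos":[0.15,-0.52,-0.4],"rot":[0,0,-0.225]},{"fingers":1,"delta_pos":[0.2,-0.68,-0.4],"rot":[0,0,-0.3]},{"fingers":1,"delta_pos":[0.24,-0.84,-0.4],"rot":[0,0,-0.375]},{"fingers":1,"delta_pos":[0.24,-1,-0.4],"rot":[0,0,-0.45]},{"fingers":1,"delta_pos":[0.24,-1,-0.4],"rot":[0,0,-0.521]},{"fingers":1,"delta_pos":[0.24,-1,-0.4],"rot":[0,0,-0.521]},{"fingers":1,"delta_pos":[0.24,-1,-0.4],"rot":[0,0,-0.521]}]'; python3 go.py .5556,.0580,.30,60 .5556,.0580,.199,60
```

```text
t: 14.4
tcp_pos: [0.5542, -0.017, 0.3144]
tool_rot: [-180.0, 0.0, 59.9]
contact_force: [0.5, -0.4, -1.1]
grip_width: 0.0853
gripper_force: 0.0
t 14.4 tcp [ 0.5542 -0.017   0.3144] rot [-1.800e+02  4.000e-02  5.987e+01] F [ 0.5 -0.4 -1.1] w 0.0853
.5556,.0580,.30,60 d [0.2184, -0.1215, 0.048] r [-0.0, 0.0003, -0.0012] rows 2
.5556,.0580,.199,60 d [0.2186, -0.1215, 0.3846] r [-0.0, 0.0003, -0.0012] rows 3
```

```bash
python3 -m jog '[{"fingers":1,"delta_pos":[0.22,-0.124,0],"rot":[0,0,0]},{"fingers":1,"delta_pos":[0.22,-0.124,0.02],"rot":[0,0,0]},{"fingers":1,"delta_pos":[0.22,-0.124,0.05],"rot":[0,0,0]},{"fingers":1,"delta_pos":[0.22,-0.124,0.1],"rot":[0,0,0]},{"fingers":1,"delta_pos":[0.22,-0.124,0.2],"rot":[0,0,0]},{"fingers":1,"delta_pos":[0.22,-0.124,0.3],"rot":[0,0,0]},{"fingers":1,"delta_pos":[0.22,-0.124,0.36],"rot":[0,0,0]},{"fingers":1,"delta_pos":[0.22,-0.124,0.385],"rot":[0,0,0]},{"fingers":1,"delta_pos":[0.22,-0.124,0.388],"rot":[0,0,0]},{"fingers":1,"delta_pos":[0.22,-0.124,0.388],"rot":[0,0,0]}]'; python3 go.py .5556,.0580,.197,60
```

```text
t: 15.4
tcp_pos: [0.5555, 0.0586, 0.1987]
tool_rot: [180.0, -0.0, 59.9]
contact_force: [0.9, 0.1, 0.0]
grip_width: 0.0856
gripper_force: 0.0
t 15.4 tcp [0.5555 0.0586 0.1987] rot [179.95  -0.    59.93] F [0.9 0.1 0. ] w 0.0856
.5556,.0580,.197,60 d [-0.0014, 0.0014, 0.0057] r [0.0004, -0.0, -0.0007] rows 1
```

```bash
python3 -m jog '[{"fingers":0.5,"delta_pos":[0,0,0],"rot":[0,0,0]},{"fingers":0.5,"delta_pos":[0,0,0],"rot":[0,0,0]},{"fingers":0.5,"delta_pos":[0,0,0],"rot":[0,0,0]},{"fingers":0.5,"delta_pos":[0,0,0],"rot":[0,0,0]},{"fingers":0.5,"delta_pos":[0,0,0],"rot":[0,0,0]},{"fingers":0.4,"delta_pos":[0,0,0],"rot":[0,0,0]},{"fingers":0.4,"delta_pos":[0,0,0],"rot":[0,0,0]},{"fingers":0.4,"delta_pos":[0,0,-0.02],"rot":[0,0,0]},{"fingers":0.4,"delta_pos":[0,0,-0.06],"rot":[0,0,0]},{"fingers":0.4,"delta_pos":[0,0,-0.16],"rot":[0,0,0]},{"fingers":0.4,"delta_pos":[0,0,-0.28],"rot":[0,0,0]},{"fingers":0.4,"delta_pos":[0,0,-0.36],"rot":[0,0,0]},{"fingers":0.4,"delta_pos":[0,0,-0.36],"rot":[0,0,0]},{"fingers":0.4,"delta_pos":[0,0,-0.36],"rot":[0,0,0]}]'; python3 go.py .45,-.20,.305,20  .405,-.299,.192,-10
```

```text
t: 16.8
tcp_pos: [0.5549, 0.0594, 0.3069]
tool_rot: [179.9, -0.0, 60.0]
contact_force: [0.6, 0.1, -2.9]
grip_width: 0.0513
gripper_force: 32.0
t 16.8 tcp [0.5549 0.0594 0.3069] rot [ 1.7994e+02 -4.0000e-02  6.0030e+01] F [ 0.6  0.1 -2.9] w 0.0513
.45,-.20,.305,20 d [-0.9237, 0.1289, 0.0059] r [0.0004, -0.0006, 0.3493] rows 6
.405,-.299,.192,-10 d [-1.2848, 0.1635, 0.3823] r [0.0002, -0.0007, 0.6111] rows 9
```

```bash
python3 -m jog '[{"fingers":0.4,"delta_pos":[-0.92,0.13,0],"rot":[0,0,0.35]},{"fingers":0.4,"delta_pos":[-0.92,0.13,0],"rot":[0,0,0.35]},{"fingers":0.4,"delta_pos":[-0.92,0.13,0],"rot":[0,0,0.35]},{"fingers":0.4,"delta_pos":[-0.92,0.13,0],"rot":[0,0,0.35]},{"fingers":0.4,"delta_pos":[-0.92,0.13,0],"rot":[0,0,0.35]},{"fingers":0.4,"delta_pos":[-0.92,0.13,0],"rot":[0,0,0.35]},{"fingers":0.4,"delta_pos":[-0.92,0.13,0],"rot":[0,0,0.35]},{"fingers":0.4,"delta_pos":[-0.92,0.13,0],"rot":[0,0,0.35]},{"fingers":0.4,"delta_pos":[-0.92,0.13,0],"rot":[0,0,0.35]}]'; python3 go.py .405,-.299,.195,-10
```

```text
t: 17.7
tcp_pos: [0.4513, -0.198, 0.3055]
tool_rot: [-179.9, 0.0, 20.0]
contact_force: [-0.4, 0.8, -1.5]
grip_width: 0.051
gripper_force: 32.0
t 17.7 tcp [ 0.4513 -0.198   0.3055] rot [-1.7993e+02  3.0000e-02  2.0030e+01] F [-0.4  0.8 -1.5] w 0.051
.405,-.299,.195,-10 d [-0.2602, 0.2638, 0.3683] r [-0.0006, 0.0004, 0.262] rows 4
```

```bash
python3 -m jog '[{"fingers":0.4,"delta_pos":[-0.26,0.264,0],"rot":[0,0,0.262]},{"fingers":0.4,"delta_pos":[-0.26,0.264,0],"rot":[0,0,0.262]},{"fingers":0.4,"delta_pos":[-0.26,0.264,0],"rot":[0,0,0.262]},{"fingers":0.4,"delta_pos":[-0.26,0.264,0.02],"rot":[0,0,0.262]},{"fingers":0.4,"delta_pos":[-0.26,0.264,0.1],"rot":[0,0,0.262]},{"fingers":0.4,"delta_pos":[-0.26,0.264,0.2],"rot":[0,0,0.262]},{"fingers":0.4,"delta_pos":[-0.26,0.264,0.3],"rot":[0,0,0.262]},{"fingers":0.4,"delta_pos":[-0.26,0.264,0.35],"rot":[0,0,0.262]},{"fingers":0.4,"delta_pos":[-0.26,0.264,0.365],"rot":[0,0,0.262]},{"fingers":0.4,"delta_pos":[-0.26,0.264,0.368],"rot":[0,0,0.262]},{"fingers":0.4,"delta_pos":[-0.26,0.264,0.368],"rot":[0,0,0.262]}]'; python3 go.py .405,-.299,.1917,-10
```

```text
t: 18.8
tcp_pos: [0.4053, -0.2999, 0.1963]
tool_rot: [180.0, -0.0, -10.0]
contact_force: [0.5, 0.2, -2.1]
grip_width: 0.051
gripper_force: 32.2
t 18.8 tcp [ 0.4053 -0.2999  0.1963] rot [ 1.7999e+02 -5.0000e-02 -1.0040e+01] F [ 0.5  0.2 -2.1] w 0.051
.405,-.299,.1917,-10 d [-0.0014, -0.0027, 0.0153] r [0.0001, -0.0004, -0.0003] rows 1
```

```bash
python3 -m jog '[{"fingers":0.4,"delta_pos":[0,0,0.008],"rot":[0,0,0]},{"fingers":0.4,"delta_pos":[0,0,0.013],"rot":[0,0,0]},{"fingers":0.4,"delta_pos":[0,0,0.0165],"rot":[0,0,0]},{"fingers":0.4,"delta_pos":[0,0,0.0165],"rot":[0,0,0]}]'
```

```text
t: 19.2
tcp_pos: [0.4048, -0.3003, 0.192]
tool_rot: [180.0, -0.1, -10.1]
contact_force: [-2.1, 2.3, 14.5]
grip_width: 0.0515
gripper_force: 33.7
```

```bash
python3 -m jog '[{"fingers":0.75,"delta_pos":[0,0,-0.002],"rot":[0,0,0]},{"fingers":0.75,"delta_pos":[0,0,-0.002],"rot":[0,0,0]},{"fingers":1,"delta_pos":[0,0,-0.002],"rot":[0,0,0]},{"fingers":1,"delta_pos":[0,0,-0.002],"rot":[0,0,0]},{"fingers":1,"delta_pos":[0,0,-0.05],"rot":[0,0,0]},{"fingers":1,"delta_pos":[0,0,-0.15],"rot":[0,0,0]},{"fingers":1,"delta_pos":[0,0,-0.3],"rot":[0,0,0]},{"fingers":1,"delta_pos":[0,0,-0.4],"rot":[0,0,0]},{"fingers":1,"delta_pos":[0,0,-0.4],"rot":[0,0,0]},{"fingers":1,"delta_pos":[0,0,-0.4],"rot":[0,0,0]}]'; python3 - <<'E'
from h import *
b,d=manip.grab_frame("top"); a,e=manip.grab_frame("scene"); np.savez("top2.npz",p=b,d=d); np.savez("scene2.npz",p=a,d=e)
cv2.imwrite("pics/s2.png",np.vstack([b[150:300,120:430,::-1],cv2.resize(a[110:310,10:360,::-1],(310,177))]).repeat(2,0).repeat(2,1)[:600])
E
```

```text
t: 20.2
tcp_pos: [0.4047, -0.3001, 0.3112]
tool_rot: [180.0, -0.1, -10.1]
contact_force: [-0.4, -0.9, -0.5]
grip_width: 0.0854
gripper_force: 0.0
```

View pics/s2.png

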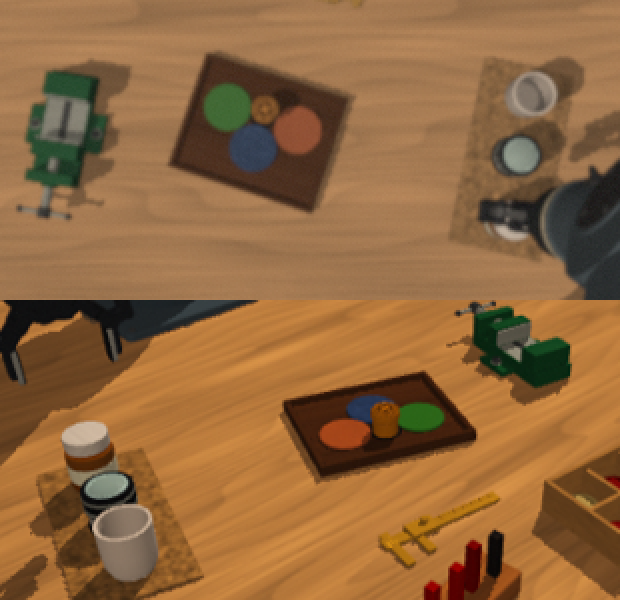

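All three stand upright on the mat and the discs are bare: green (228,107), blue (253,148) and terracotta (298,130) in 2x crop pixels, with the matrix at (265,109). Next I'll measure the discs, matrix and vise.

```bash
python3 - <<'E'
from meas import *
for n in ("top","scene"):
    f=np.load(n+"2.npz"); p,d=f["p"],f["d"]; c=Cam(n); P=c.cloud(d); q=p.astype(int); r,g,b=q[...,0],q[...,1],q[...,2]
    T=near(P,(.53,.02),.13)&(P[...,2]<.03)
    for nm,m,xy in (("green",(g>r*1.25)&(g>b*1.2),(.555,.058)),("blue",(b>r*1.15)&(b>g*1.05),(.5005,.025)),("terra",(r>g*1.6)&(r>110 if n=="top" else r>150),(.524,-.0335))):
        m=m&T&near(P,xy,.045); ct,a,bb,l=cent(m,.011,c); v,u=np.nonzero(l)
        cs=max(cv2.findContours(l.astype(np.uint8),cv2.RETR_EXTERNAL,cv2.CHAIN_APPROX_NONE)[0],key=len)[:,0]
        qq=c.plane(np.c_[u,v],.011)[:,:2]; print(n,nm,a,"cent",ct[:2],"circ",circ(cs,c,.011),"encl",[np.round(x,4) for x in cv2.minEnclosingCircle(qq.astype(np.float32))])
    m=near(P,(.549,.006),.03)&(P[...,2]>.028); ct,a,bb,l=cent(m,.039,c); Q=P[l][:,:2]; print(n,"matrix",ct,a,"mid",((Q.max(0)+Q.min(0))/2).round(4),(Q.max(0)-Q.min(0)).round(4))
    for nm,xy,z in (("pot",(.5617,-.3334),.062),("loupe",(.4842,-.3168),.055),("jar",(.4048,-.3003),.07)):
        k=near(P,xy,.04)&(P[...,2]>z-.012)&(P[...,2]<z+.015); Q=P[k][:,:2]
        if len(Q): print(n,nm,len(Q),((Q.max(0)+Q.min(0))/2).round(4),(Q.max(0)-Q.min(0)).round(4))
    t=np.radians(-10.4); X=np.array([np.cos(t),np.sin(t)]);Y=np.array([-X[1],X[0]])
    Q=P[near(P,(.53,.275),.1)&(P[...,2]>.042)&(P[...,2]<.06)][:,:2]-[.53,.27]; a=Q@X;b=Q@Y; s=np.sort(a); i=np.argmax(np.diff(s)); print("gap",s[i],s[i+1],"y",np.percentile(b[a>.03],[1,99]),np.percentile(b[a<.03],[1,99]))
E
```

```text
top green 424 cent [0.5548 0.058 ] circ (array([0.555 , 0.0581]), np.float64(0.0299)) encl [array([0.5547, 0.058 ]), np.float64(0.0315)]
top blue 423 cent [0.5005 0.0249] circ (array([0.5006, 0.0249]), np.float64(0.0295)) encl [array([0.501 , 0.0245]), np.float64(0.0312)]
top terra 422 cent [ 0.5219 -0.0352] circ (array([ 0.5221, -0.0351]), np.float64(0.0297)) encl [array([ 0.5229, -0.0345]), np.float64(0.0315)]
top matrix [0.5491 0.0081 0.039 ] 145 mid [0.5506 0.0082] [0.0345 0.0315]
top pot 151 [ 0.5615 -0.3332] [0.0528 0.0542]
top loupe 372 [ 0.4847 -0.3144] [0.0511 0.0536]
top jar 76 [ 0.4036 -0.2939] [0.0468 0.0388]
gap -0.016730627962097084 0.035150556306462646 y [-0.0252839   0.03522263] [-0.02559972  0.03492572]
scene green 353 cent [0.5587 0.0585] circ (array([0.5578, 0.0588]), np.float64(0.0311)) encl [array([0.5567, 0.0577]), np.float64(0.0338)]
scene blue 196 cent [0.4925 0.0199] circ (array([0.4984, 0.0244]), np.float64(0.027)) encl [array([0.5014, 0.0251]), np.float64(0.0327)]
scene terra 325 cent [ 0.5231 -0.0354] circ (array([ 0.5229, -0.035 ]), np.float64(0.0281)) encl [array([ 0.5234, -0.0345]), np.float64(0.0303)]
scene matrix [0.5557 0.0023 0.039 ] 179 mid [0.5512 0.0066] [0.0371 0.0359]
scene pot 472 [ 0.5626 -0.3349] [0.0569 0.0544]
scene loupe 531 [ 0.485  -0.3163] [0.0552 0.0531]
scene jar 411 [ 0.4048 -0.2996] [0.05   0.0477]
gap -0.012046653653109267 0.03729767002311315 y [-0.0273902   0.03434678] [-0.02712401  0.03468111]
```

```bash
python3 go.py .5498,-.01,.305,-10.4 .5498,.0072,.186,-10.4
```

```text
t 20.3 tcp [ 0.4044 -0.2999  0.3099] rot [-1.7996e+02  8.0000e-02 -1.0090e+01] F [ 0.3  0.4 -0.6] w 0.0854
.5498,-.01,.305,-10.4 d [0.3078, -1.0362, 0.0165] r [-0.0003, 0.0007, 0.0027] rows 7
.5498,.0072,.186,-10.4 d [0.2984, -1.0924, 0.4133] r [-0.0003, 0.0007, 0.0027] rows 8
```

```bash
python3 -m jog '[{"fingers":1,"delta_pos":[0.3,-1,0],"rot":[0,0,0]},{"fingers":1,"delta_pos":[0.3,-1,0],"rot":[0,0,0]},{"fingers":1,"delta_pos":[0.3,-1,0],"rot":[0,0,0]},{"fingers":1,"delta_pos":[0.3,-1,0],"rot":[0,0,0]},{"fingers":1,"delta_pos":[0.3,-1,0],"rot":[0,0,0]},{"fingers":1,"delta_pos":[0.3,-1,0],"rot":[0,0,0]},{"fingers":1,"delta_pos":[0.3,-1,0],"rot":[0,0,0]},{"fingers":1,"delta_pos":[0.3,-1,0.1],"rot":[0,0,0]},{"fingers":1,"delta_pos":[0.3,-1,0.1],"rot":[0,0,0]},{"fingers":1,"delta_pos":[0.3,-1,0.1],"rot":[0,0,0]}]'; python3 go.py .5498,.0072,.186,-10.4
```

```text
t: 21.3
tcp_pos: [0.5453, -0.0214, 0.2799]
tool_rot: [179.9, 0.2, -10.2]
contact_force: [0.3, -1.0, 0.1]
grip_width: 0.0853
gripper_force: 0.0
t 21.3 tcp [ 0.5453 -0.0214  0.2799] rot [179.93   0.18 -10.16] F [ 0.3 -1.   0.1] w 0.0853
.5498,.0072,.186,-10.4 d [-0.0009, -0.097, 0.3129] r [0.0006, 0.0016, 0.0021] rows 2
```

```bash
python3 -m jog '[{"fingers":1,"delta_pos":[0,-0.097,0.02],"rot":[0,0,0]},{"fingers":1,"delta_pos":[0,-0.097,0.08],"rot":[0,0,0]},{"fingers":1,"delta_pos":[0,-0.097,0.16],"rot":[0,0,0]},{"fingers":1,"delta_pos":[0,-0.097,0.24],"rot":[0,0,0]},{"fingers":1,"delta_pos":[0,-0.097,0.29],"rot":[0,0,0]},{"fingers":1,"delta_pos":[0,-0.097,0.312],"rot":[0,0,0]},{"fingers":1,"delta_pos":[0,-0.097,0.315],"rot":[0,0,0]},{"fingers":1,"delta_pos":[0,-0.097,0.315],"rot":[0,0,0]}]'; python3 go.py .5498,.0072,.186,-10.4;  python3 - <<'E'
from h import *
a=manip.grab_frame("scene")[0][100:220,150:310]
cv2.imwrite("pics/g2.png",cv2.resize(a[:,:,::-1],(0,0),fx=4,fy=4,interpolation=cv2.INTER_CUBIC))
E
```

```text
t: 22.1
tcp_pos: [0.5513, 0.0076, 0.1871]
tool_rot: [-180.0, -0.1, -10.1]
contact_force: [0.1, 0.7, 0.2]
grip_width: 0.0855
gripper_force: 0.0
t 22.1 tcp [0.5513 0.0076 0.1871] rot [-1.7999e+02 -5.0000e-02 -1.0140e+01] F [0.1 0.7 0.2] w 0.0855
.5498,.0072,.186,-10.4 d [-0.0047, 0.0021, 0.0038] r [-0.0001, -0.0005, 0.0023] rows 1
```

View pics/g2.png

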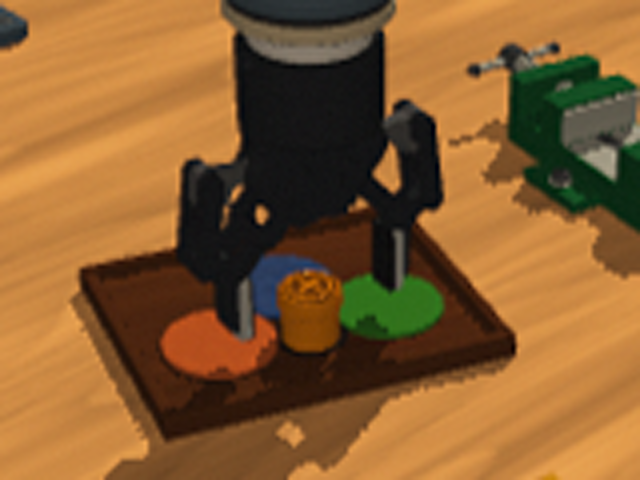

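The fingers straddle the matrix (310,310) with bare discs on either side. Close and lift.

```bash
python3 -m jog '[{"fingers":0.5,"delta_pos":[-0.004,0,0.003],"rot":[0,0,0]},{"fingers":0.5,"delta_pos":[-0.004,0,0.003],"rot":[0,0,0]},{"fingers":0.5,"delta_pos":[-0.004,0,0.003],"rot":[0,0,0]},{"fingers":0.3,"delta_pos":[-0.004,0,0.003],"rot":[0,0,0]},{"fingers":0.3,"delta_pos":[-0.004,0,0.003],"rot":[0,0,0]},{"fingers":0.3,"delta_pos":[-0.004,0,0.003],"rot":[0,0,0]},{"fingers":0.3,"delta_pos":[-0.004,0,0.003],"rot":[0,0,0]},{"fingers":0.3,"delta_pos":[-0.004,0,0.003],"rot":[0,0,0]}]' 40; python3 go.py
```

```text
t: 22.95
tcp_pos: [0.5499, 0.0082, 0.1859]
tool_rot: [-180.0, -0.0, -10.1]
contact_force: [-1.5, -0.4, 5.9]
grip_width: 0.0336
gripper_force: 39.1
t 22.95 tcp [0.5499 0.0082 0.1859] rot [-1.7999e+02 -3.0000e-02 -1.0100e+01] F [-1.5 -0.4  5.9] w 0.0336
```

```bash
python3 -m jog '[{"fingers":0.3,"delta_pos":[0,0,0],"rot":[0,0,0]},{"fingers":0.3,"delta_pos":[0,0,-0.015],"rot":[0,0,0]},{"fingers":0.3,"delta_pos":[0,0,-0.035],"rot":[0,0,0]},{"fingers":0.3,"delta_pos":[0,0,-0.05],"rot":[0,0,0]},{"fingers":0.3,"delta_pos":[0,0,-0.05],"rot":[0,0,0]}]'; python3 - <<'E'
from h import *
a=manip.grab_frame("scene")[0][110:200,190:290]
cv2.imwrite("pics/g3.png",cv2.resize(a[:,:,::-1],(0,0),fx=6,fy=6,interpolation=cv2.INTER_CUBIC))
E
```

```text
t: 23.45
tcp_pos: [0.5501, 0.0083, 0.2012]
tool_rot: [-180.0, -0.1, -10.1]
contact_force: [0.7, -0.9, -1.8]
grip_width: 0.0341
gripper_force: 39.9
```

View pics/g3.png

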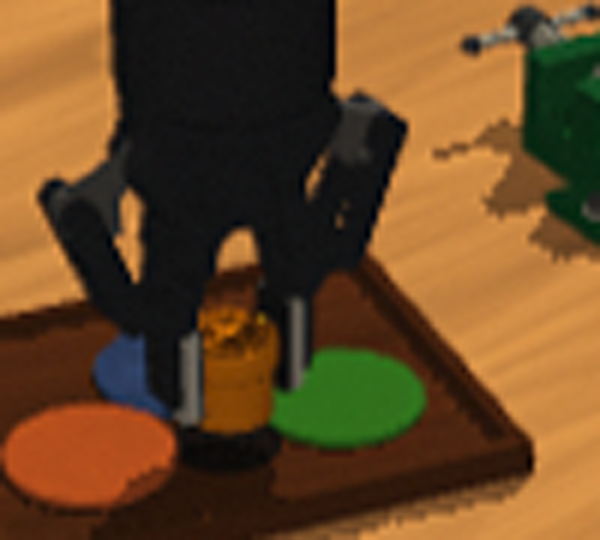

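The matrix is gripped upright and off the floor, with its dark shadow below it at (230,445). Now to the vise.

```bash
python3 -m jog '[{"fingers":0.3,"delta_pos":[0,0,-0.1],"rot":[0,0,0]},{"fingers":0.3,"delta_pos":[0,0,-0.2],"rot":[0,0,0]},{"fingers":0.3,"delta_pos":[0,0,-0.26],"rot":[0,0,0]},{"fingers":0.3,"delta_pos":[0.12,-0.85,-0.26],"rot":[0,0,0]},{"fingers":0.3,"delta_pos":[0.12,-0.85,-0.26],"rot":[0,0,0]},{"fingers":0.3,"delta_pos":[0.12,-0.85,-0.26],"rot":[0,0,0]},{"fingers":0.3,"delta_pos":[0.12,-0.85,-0.26],"rot":[0,0,0]},{"fingers":0.3,"delta_pos":[0.12,-0.85,-0.26],"rot":[0,0,0]},{"fingers":0.3,"delta_pos":[0.12,-0.85,-0.26],"rot":[0,0,0]},{"fingers":0.3,"delta_pos":[0.12,-0.85,-0.26],"rot":[0,0,0]},{"fingers":0.3,"delta_pos":[0.12,-0.85,-0.26],"rot":[0,0,0]},{"fingers":0.3,"delta_pos":[0.12,-0.85,-0.26],"rot":[0,0,0]},{"fingers":0.3,"delta_pos":[0.12,-0.85,-0.26],"rot":[0,0,0]}]'; python3 go.py .5405,.2727,.25,-10.4 .5405,.2727,.2,-10.4
```

```text
t: 24.8
tcp_pos: [0.63, 0.2511, 0.2786]
tool_rot: [180.0, -0.0, -10.2]
contact_force: [1.5, 0.2, -1.2]
grip_width: 0.034
gripper_force: 40.6
t 24.8 tcp [0.63   0.2511 0.2786] rot [179.97  -0.   -10.23] F [ 1.5  0.2 -1.2] w 0.034
.5405,.2727,.25,-10.4 d [-0.3065, -0.0178, 0.0955] r [0.0003, -0.0, 0.0015] rows 2
.5405,.2727,.2,-10.4 d [-0.3065, -0.0179, 0.2621] r [0.0003, -0.0, 0.0015] rows 3
```

```bash
python3 -m jog '[{"fingers":0.3,"delta_pos":[-0.306,-0.018,0],"rot":[0,0,0]},{"fingers":0.3,"delta_pos":[-0.306,-0.018,0],"rot":[0,0,0]},{"fingers":0.3,"delta_pos":[-0.306,-0.018,0.05],"rot":[0,0,0]},{"fingers":0.3,"delta_pos":[-0.306,-0.018,0.08],"rot":[0,0,0]},{"fingers":0.3,"delta_pos":[-0.306,-0.018,0.1],"rot":[0,0,0]},{"fingers":0.3,"delta_pos":[-0.306,-0.018,0.1],"rot":[0,0,0]},{"fingers":0.3,"delta_pos":[-0.306,-0.018,0.1],"rot":[0,0,0]}]'; python3 go.py .5405,.2727,.2,-10.4;  python3 - <<'E'
from h import *
a=manip.grab_frame("scene")[0][80:180,240:360]; b=manip.grab_frame("top")[0][170:270,110:230]
cv2.imwrite("pics/g4.png",cv2.resize(np.hstack([a,b])[:,:,::-1],(0,0),fx=3.3,fy=3.3,interpolation=cv2.INTER_CUBIC))
E
```

```text
t: 25.5
tcp_pos: [0.5414, 0.2738, 0.2484]
tool_rot: [180.0, -0.0, -10.2]
contact_force: [-0.2, 0.1, -2.4]
grip_width: 0.0345
gripper_force: 40.6
t 25.5 tcp [0.5414 0.2738 0.2484] rot [ 1.7999e+02 -2.0000e-02 -1.0180e+01] F [-0.2  0.1 -2.4] w 0.0345
.5405,.2727,.2,-10.4 d [-0.0023, 0.004, 0.1613] r [0.0001, -0.0002, 0.0019] rows 1
```

View pics/g4.png

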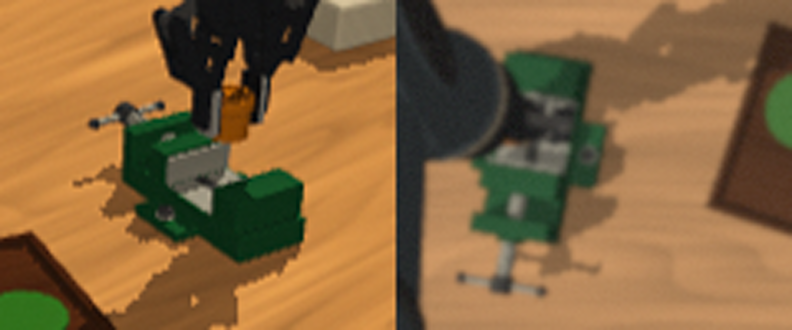

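The matrix hangs over the middle of the jaw gap, between the jaws in both views. Lower it.

```bash
python3 -m jog '[{"fingers":0.3,"delta_pos":[-0.002,0.003,0.02],"rot":[0,0,0]},{"fingers":0.3,"delta_pos":[-0.002,0.003,0.06],"rot":[0,0,0]},{"fingers":0.3,"delta_pos":[-0.002,0.003,0.1],"rot":[0,0,0]},{"fingers":0.3,"delta_pos":[-0.002,0.003,0.13],"rot":[0,0,0]},{"fingers":0.3,"delta_pos":[-0.002,0.003,0.143],"rot":[0,0,0]},{"fingers":0.3,"delta_pos":[-0.002,0.003,0.147],"rot":[0,0,0]},{"fingers":0.3,"delta_pos":[-0.002,0.003,0.15],"rot":[0,0,0]},{"fingers":0.3,"delta_pos":[-0.002,0.003,0.15],"rot":[0,0,0]}]'; python3 go.py .5405,.2727,.2,-10.4
```

```text
t: 26.4
tcp_pos: [0.5399, 0.2737, 0.2036]
tool_rot: [-180.0, -0.0, -10.1]
contact_force: [-0.4, -0.1, -1.8]
grip_width: 0.0339
gripper_force: 40.6
t 26.4 tcp [0.5399 0.2737 0.2036] rot [-1.7998e+02 -2.0000e-02 -1.0100e+01] F [-0.4 -0.1 -1.8] w 0.0339
.5405,.2727,.2,-10.4 d [0.0025, 0.0028, 0.0121] r [-0.0002, -0.0002, 0.0026] rows 1
```

```bash
python3 -m jog '[{"fingers":0.3,"delta_pos":[0.001,0.003,0.006],"rot":[0,0,0]},{"fingers":0.3,"delta_pos":[0.001,0.003,0.01],"rot":[0,0,0]},{"fingers":0.3,"delta_pos":[0.001,0.003,0.013],"rot":[0,0,0]},{"fingers":0.3,"delta_pos":[0.001,0.003,0.013],"rot":[0,0,0]}]'; python3 go.py
```

```text
t: 26.8
tcp_pos: [0.54, 0.2726, 0.2]
tool_rot: [-180.0, -0.0, -10.1]
contact_force: [-1.9, -0.6, 4.6]
grip_width: 0.0343
gripper_force: 41.0
t 26.8 tcp [0.54   0.2726 0.2   ] rot [-1.7998e+02 -2.0000e-02 -1.0100e+01] F [-1.9 -0.6  4.6] w 0.0343
```

```bash
python3 -m jog '[{"fingers":0.6,"delta_pos":[0,0,0],"rot":[0,0,0]},{"fingers":0.6,"delta_pos":[0,0,0],"rot":[0,0,0]},{"fingers":0.9,"delta_pos":[0,0,0],"rot":[0,0,0]},{"fingers":0.9,"delta_pos":[0,0,0],"rot":[0,0,0]},{"fingers":0.9,"delta_pos":[0,0,-0.03],"rot":[0,0,0]},{"fingers":0.9,"delta_pos":[0,0,-0.12],"rot":[0,0,0]},{"fingers":1,"delta_pos":[0,0,-0.25],"rot":[0,0,0]},{"fingers":1,"delta_pos":[0,0,-0.35],"rot":[0,0,0]},{"fingers":1,"delta_pos":[0,0.2,-0.35],"rot":[0,0,0]},{"fingers":1,"delta_pos":[0,0.4,-0.35],"rot":[0,0,0]},{"fingers":1,"delta_pos":[0,1,-0.35],"rot":[0,0,0]},{"fingers":1,"delta_pos":[0,1,-0.35],"rot":[0,0,0]},{"fingers":1,"delta_pos":[0,1,-0.35],"rot":[0,0,0]},{"fingers":1,"delta_pos":[0,1,-0.35],"rot":[0,0,0]},{"fingers":1,"delta_pos":[0,1,-0.35],"rot":[0,0,0]},{"fingers":1,"delta_pos":[0,1,-0.35],"rot":[0,0,0]}]'; python3 - <<'E'
from h import *
a,e=manip.grab_frame("scene"); b,d=manip.grab_frame("top"); np.savez("top3.npz",p=b,d=d); np.savez("scene3.npz",p=a,d=e)
cv2.imwrite("pics/g5.png",cv2.resize(np.hstack([a[80:180,240:360],b[170:270,110:230]])[:,:,::-1],(0,0),fx=3.3,fy=3.3,interpolation=cv2.INTER_CUBIC))
for n in("top","scene"):
    P=Cam(n).cloud(np.load(n+"3.npz")["d"]); Q=P[(np.hypot(P[...,0]-.54,P[...,1]-.2727)<.022)&(P[...,2]>.04)]
    Q=Q[:,:]; q=Q[:,:2]; print(n,len(q),((q.max(0)+q.min(0))/2).round(4),q.mean(0).round(4),(q.max(0)-q.min(0)).round(4),np.percentile(Q[:,2],[5,50,95]).round(4))
E
python3 go.py .4842,-.3168,.31,0
```

```text
t: 28.4
tcp_pos: [0.4871, -0.0242, 0.3052]
tool_rot: [-180.0, -0.0, -10.3]
contact_force: [0.2, 1.1, 0.5]
grip_width: 0.0854
gripper_force: 0.0
top 155 [0.5401 0.2743] [0.5394 0.2727] [0.0342 0.0363] [0.0495 0.0539 0.0575]
scene 131 [0.5425 0.271 ] [0.5457 0.2677] [0.0343 0.0344] [0.0423 0.0528 0.0561]
t 28.5 tcp [ 0.4876 -0.0217  0.3049] rot [-1.7996e+02 -3.0000e-02 -1.0030e+01] F [-0. -0.  0.] w 0.0851
.4842,-.3168,.31,0 d [0.1601, 0.9705, -0.0177] r [-0.0004, -0.0003, -0.0876] rows 6
```

View pics/g5.png

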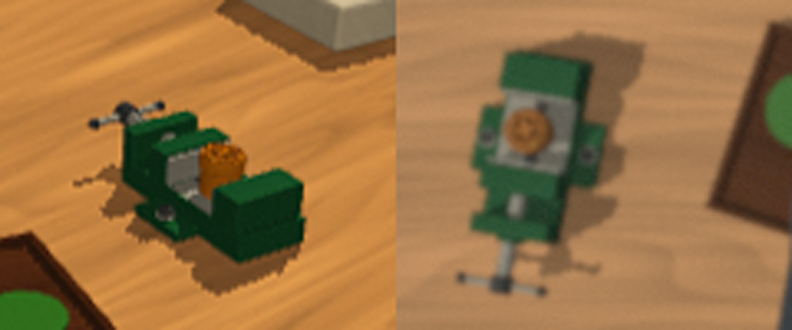

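The matrix stands upright in the middle of the gap, and both cameras agree with the jaw middle to about 1 mm. Now fetch the loupe from the mat.

```bash
python3 -m jog '[{"fingers":1,"delta_pos":[0.16,0.97,0],"rot":[0,0,-0.087]},{"fingers":1,"delta_pos":[0.16,0.97,0],"rot":[0,0,-0.087]},{"fingers":1,"delta_pos":[0.16,0.97,0],"rot":[0,0,-0.087]},{"fingers":1,"delta_pos":[0.16,0.97,0],"rot":[0,0,-0.087]},{"fingers":1,"delta_pos":[0.16,0.97,0],"rot":[0,0,-0.087]},{"fingers":1,"delta_pos":[0.16,0.97,0],"rot":[0,0,-0.087]},{"fingers":1,"delta_pos":[0.16,0.97,0],"rot":[0,0,-0.087]},{"fingers":1,"delta_pos":[0.16,0.97,0],"rot":[0,0,-0.087]},{"fingers":1,"delta_pos":[0.16,0.97,0.1],"rot":[0,0,-0.087]},{"fingers":1,"delta_pos":[0.16,0.97,0.1],"rot":[0,0,-0.087]},{"fingers":1,"delta_pos":[0.16,0.97,0.1],"rot":[0,0,-0.087]}]'; python3 go.py .4842,-.3168,.195,0
```

```text
t: 29.6
tcp_pos: [0.4843, -0.3156, 0.2745]
tool_rot: [-179.9, 0.1, 0.0]
contact_force: [-0.3, -0.7, -0.4]
grip_width: 0.0851
gripper_force: 0.0
t 29.6 tcp [ 0.4843 -0.3156  0.2745] rot [-1.7991e+02  7.0000e-02  5.0000e-02] F [-0.3 -0.7 -0.4] w 0.0851
.4842,-.3168,.195,0 d [-0.0001, 0.0046, 0.265] r [-0.0008, 0.0006, 0.0004] rows 2
```

```bash
python3 -m jog '[{"fingers":1,"delta_pos":[0,0.004,0.08],"rot":[0,0,0]},{"fingers":1,"delta_pos":[0,0.004,0.16],"rot":[0,0,0]},{"fingers":1,"delta_pos":[0,0.004,0.22],"rot":[0,0,0]},{"fingers":1,"delta_pos":[0,0.004,0.255],"rot":[0,0,0]},{"fingers":1,"delta_pos":[0,0.004,0.265],"rot":[0,0,0]},{"fingers":1,"delta_pos":[0,0.004,0.265],"rot":[0,0,0]},{"fingers":1,"delta_pos":[0,0.004,0.265],"rot":[0,0,0]}]';python3 go.py .4842,-.3168,.195,0
```

```text
t: 30.3
tcp_pos: [0.484, -0.3189, 0.196]
tool_rot: [180.0, -0.1, -0.1]
contact_force: [-0.3, 0.1, 0.4]
grip_width: 0.0856
gripper_force: 0.0
t 30.3 tcp [ 0.484  -0.3189  0.196 ] rot [ 1.7996e+02 -7.0000e-02 -1.2000e-01] F [-0.3  0.1  0.4] w 0.0856
.4842,-.3168,.195,0 d [0.0007, -0.0069, 0.0034] r [0.0003, -0.0006, -0.001] rows 1
```

```bash
python3 -m jog '[{"fingers":1,"delta_pos":[0,-0.006,0],"rot":[0,0,0]},{"fingers":0.5,"delta_pos":[0,-0.006,0],"rot":[0,0,0]},{"fingers":0.5,"delta_pos":[0,-0.006,0],"rot":[0,0,0]},{"fingers":0.5,"delta_pos":[0,-0.006,0],"rot":[0,0,0]},{"fingers":0.5,"delta_pos":[0,-0.006,0],"rot":[0,0,0]},{"fingers":0.4,"delta_pos":[0,-0.006,0],"rot":[0,0,0]},{"fingers":0.4,"delta_pos":[0,-0.006,0],"rot":[0,0,0]}]' 30; python3 -m jog '[{"fingers":0.4,"delta_pos":[0,0,0],"rot":[0,0,0]},{"fingers":0.4,"delta_pos":[0,0,-0.02],"rot":[0,0,0]},{"fingers":0.4,"delta_pos":[0,0,-0.06],"rot":[0,0,0]},{"fingers":0.4,"delta_pos":[0,0,-0.16],"rot":[0,0,0]},{"fingers":0.4,"delta_pos":[0,0,-0.28],"rot":[0,0,0]},{"fingers":0.4,"delta_pos":[0,0,-0.36],"rot":[0,0,0]},{"fingers":0.4,"delta_pos":[0.05,-0.98,-0.36],"rot":[0,0,0]},{"fingers":0.4,"delta_pos":[0.05,-0.98,-0.36],"rot":[0,0,0]},{"fingers":0.4,"delta_pos":[0.05,-0.98,-0.36],"rot":[0,0,0]},{"fingers":0.4,"delta_pos":[0.05,-0.98,-0.36],"rot":[0,0,0]},{"fingers":0.4,"delta_pos":[0.05,-0.98,-0.36],"rot":[0,0,0]},{"fingers":0.4,"delta_pos":[0.05,-0.98,-0.36],"rot":[0,0,0]},{"fingers":0.4,"delta_pos":[0.05,-0.98,-0.36],"rot":[0,0,0]},{"fingers":0.4,"delta_pos":[0.05,-0.98,-0.36],"rot":[0,0,0]}]'; python3 go.py .5006,.0249,.25,0 .5006,.0249,.203,0
```

```text
t: 31.0
tcp_pos: [0.4836, -0.317, 0.1955]
tool_rot: [180.0, -0.0, -0.1]
contact_force: [-1.3, 0.5, 4.3]
grip_width: 0.0537
gripper_force: 30.8
t: 32.4
tcp_pos: [0.4992, -0.0219, 0.3037]
tool_rot: [-180.0, -0.0, 0.0]
contact_force: [0.0, -0.7, -1.8]
grip_width: 0.0534
gripper_force: 32.1
t 32.4 tcp [ 0.4992 -0.0219  0.3037] rot [-1.8e+02 -4.0e-02  5.0e-02] F [ 0.  -0.7 -1.8] w 0.0534
.5006,.0249,.25,0 d [0.0045, -0.156, 0.1791] r [-0.0, -0.0004, 0.0004] rows 2
.5006,.0249,.203,0 d [0.0044, -0.156, 0.3358] r [-0.0, -0.0004, 0.0004] rows 3
```

```bash
python3 -m jog '[{"fingers":0.4,"delta_pos":[0.003,-0.156,0],"rot":[0,0,0]},{"fingers":0.4,"delta_pos":[0.003,-0.156,0],"rot":[0,0,0]},{"fingers":0.4,"delta_pos":[0.003,-0.156,0.05],"rot":[0,0,0]},{"fingers":0.4,"delta_pos":[0.003,-0.156,0.12],"rot":[0,0,0]},{"fingers":0.4,"delta_pos":[0.003,-0.156,0.2],"rot":[0,0,0]},{"fingers":0.4,"delta_pos":[0.003,-0.156,0.27],"rot":[0,0,0]},{"fingers":0.4,"delta_pos":[0.003,-0.156,0.3],"rot":[0,0,0]},{"fingers":0.4,"delta_pos":[0.003,-0.156,0.315],"rot":[0,0,0]},{"fingers":0.4,"delta_pos":[0.003,-0.156,0.315],"rot":[0,0,0]},{"fingers":0.4,"delta_pos":[0.003,-0.156,0.315],"rot":[0,0,0]}]';python3 go.py .5003,.0249,.2025,0
```

```text
t: 33.4
tcp_pos: [0.5006, 0.0235, 0.2093]
tool_rot: [-180.0, -0.1, -0.2]
contact_force: [-0.6, -1.5, -0.6]
grip_width: 0.0531
gripper_force: 32.3
t 33.4 tcp [0.5006 0.0235 0.2093] rot [-1.8e+02 -6.0e-02 -1.6e-01] F [-0.6 -1.5 -0.6] w 0.0531
.5003,.0249,.2025,0 d [-0.0009, -0.0048, 0.0225] r [-0.0, -0.0006, -0.0014] rows 1
```

```bash
python3 -m jog '[{"fingers":0.4,"delta_pos":[-0.001,-0.005,0.008],"rot":[0,0,0]},{"fingers":0.4,"delta_pos":[-0.001,-0.005,0.014],"rot":[0,0,0]},{"fingers":0.4,"delta_pos":[-0.001,-0.005,0.019],"rot":[0,0,0]},{"fingers":0.4,"delta_pos":[-0.001,-0.005,0.0225],"rot":[0,0,0]},{"fingers":0.4,"delta_pos":[-0.001,-0.005,0.0225],"rot":[0,0,0]}]'; python3 go.py .5003,.0249,.2025,0
```

```text
t: 33.9
tcp_pos: [0.4999, 0.0254, 0.2024]
tool_rot: [-180.0, -0.0, -0.1]
contact_force: [-3.2, 1.2, 10.8]
grip_width: 0.0532
gripper_force: 33.3
t 33.9 tcp [0.4999 0.0254 0.2024] rot [-1.7998e+02 -3.0000e-02 -1.2000e-01] F [-3.2  1.2 10.8] w 0.0532
.5003,.0249,.2025,0 d [0.0013, 0.0016, -0.0003] r [-0.0001, -0.0003, -0.001] rows 1
```

```bash
python3 -m jog '[{"fingers":0.75,"delta_pos":[0,0,-0.002],"rot":[0,0,0]},{"fingers":0.75,"delta_pos":[0,0,-0.002],"rot":[0,0,0]},{"fingers":1,"delta_pos":[0,0,-0.002],"rot":[0,0,0]},{"fingers":1,"delta_pos":[0,0,-0.002],"rot":[0,0,0]},{"fingers":1,"delta_pos":[0,0,-0.05],"rot":[0,0,0]},{"fingers":1,"delta_pos":[0,0,-0.15],"rot":[0,0,0]},{"fingers":1,"delta_pos":[0,0,-0.3],"rot":[0,0,0]},{"fingers":1,"delta_pos":[-0.1,0.2,-0.37],"rot":[0,0,0]},{"fingers":1,"delta_pos":[-0.32,0.95,-0.37],"rot":[0,0,0.087]},{"fingers":1,"delta_pos":[-0.32,0.95,-0.37],"rot":[0,0,0.087]},{"fingers":1,"delta_pos":[-0.32,0.95,-0.37],"rot":[0,0,0.087]},{"fingers":1,"delta_pos":[-0.32,0.95,-0.37],"rot":[0,0,0.087]},{"fingers":1,"delta_pos":[-0.32,0.95,-0.37],"rot":[0,0,0.087]},{"fingers":1,"delta_pos":[-0.32,0.95,-0.37],"rot":[0,0,0.087]},{"fingers":1,"delta_pos":[-0.32,0.95,-0.37],"rot":[0,0,0.087]},{"fingers":1,"delta_pos":[-0.32,0.95,-0.37],"rot":[0,0,0.087]}]'; python3 go.py .4048,-.3001,.25,-10 .4048,-.3001,.192,-10
```

```text
t: 35.5
tcp_pos: [0.4037, -0.2585, 0.3125]
tool_rot: [-180.0, 0.0, -10.0]
contact_force: [0.8, 0.8, -1.1]
grip_width: 0.085
gripper_force: 0.0
t 35.5 tcp [ 0.4037 -0.2585  0.3125] rot [-1.7995e+02  2.0000e-02 -1.0040e+01] F [ 0.8  0.8 -1.1] w 0.085
.4048,-.3001,.25,-10 d [0.028, 0.1361, 0.2083] r [-0.0004, 0.0002, -0.0003] rows 2
.4048,-.3001,.192,-10 d [0.0281, 0.1362, 0.4017] r [-0.0004, 0.0002, -0.0003] rows 3
```

```bash
python3 -m jog '[{"fingers":1,"delta_pos":[0.028,0.136,0],"rot":[0,0,0]},{"fingers":1,"delta_pos":[0.028,0.136,0],"rot":[0,0,0]},{"fingers":1,"delta_pos":[0.028,0.136,0.05],"rot":[0,0,0]},{"fingers":1,"delta_pos":[0.028,0.136,0.1],"rot":[0,0,0]},{"fingers":1,"delta_pos":[0.028,0.136,0.2],"rot":[0,0,0]},{"fingers":1,"delta_pos":[0.028,0.136,0.3],"rot":[0,0,0]},{"fingers":1,"delta_pos":[0.028,0.136,0.36],"rot":[0,0,0]},{"fingers":1,"delta_pos":[0.028,0.136,0.39],"rot":[0,0,0]},{"fingers":1,"delta_pos":[0.028,0.136,0.4],"rot":[0,0,0]},{"fingers":1,"delta_pos":[0.028,0.136,0.4],"rot":[0,0,0]},{"fingers":1,"delta_pos":[0.028,0.136,0.4],"rot":[0,0,0]}]';python3 go.py .4048,-.3001,.192,-10
```

```text
t: 36.6
tcp_pos: [0.4048, -0.301, 0.1936]
tool_rot: [180.0, -0.1, -10.1]
contact_force: [0.2, 0.1, 1.4]
grip_width: 0.0854
gripper_force: 0.0
t 36.6 tcp [ 0.4048 -0.301   0.1936] rot [ 1.7997e+02 -7.0000e-02 -1.0070e+01] F [0.2 0.1 1.4] w 0.0854
.4048,-.3001,.192,-10 d [-0.0007, -0.003, 0.0052] r [0.0002, -0.0006, -0.0006] rows 1
```

```bash
python3 -m jog '[{"fingers":0.5,"delta_pos":[0,-0.003,0],"rot":[0,0,0]},{"fingers":0.5,"delta_pos":[0,-0.003,0],"rot":[0,0,0]},{"fingers":0.5,"delta_pos":[0,-0.003,0],"rot":[0,0,0]},{"fingers":0.5,"delta_pos":[0,-0.003,0],"rot":[0,0,0]},{"fingers":0.4,"delta_pos":[0,-0.003,0],"rot":[0,0,0]},{"fingers":0.4,"delta_pos":[0,-0.003,0],"rot":[0,0,0]},{"fingers":0.4,"delta_pos":[0,-0.003,0],"rot":[0,0,0]}]' 30; python3 go.py; python3 -m jog '[{"fingers":0.4,"delta_pos":[0,0,0],"rot":[0,0,0]},{"fingers":0.4,"delta_pos":[0,0,-0.02],"rot":[0,0,0]},{"fingers":0.4,"delta_pos":[0,0,-0.06],"rot":[0,0,0]},{"fingers":0.4,"delta_pos":[0,0,-0.16],"rot":[0,0,0]},{"fingers":0.4,"delta_pos":[0,0,-0.28],"rot":[0,0,0]},{"fingers":0.4,"delta_pos":[0,0,-0.4],"rot":[0,0,0]},{"fingers":0.4,"delta_pos":[0.3,-0.95,-0.4],"rot":[0,0,-0.3]},{"fingers":0.4,"delta_pos":[0.3,-0.95,-0.4],"rot":[0,0,-0.3]},{"fingers":0.4,"delta_pos":[0.3,-0.95,-0.4],"rot":[0,0,-0.3]},{"fingers":0.4,"delta_pos":[0.3,-0.95,-0.4],"rot":[0,0,-0.3]},{"fingers":0.4,"delta_pos":[0.3,-0.95,-0.4],"rot":[0,0,-0.3]},{"fingers":0.4,"delta_pos":[0.3,-0.95,-0.4],"rot":[0,0,-0.3]},{"fingers":0.4,"delta_pos":[0.3,-0.95,-0.4],"rot":[0,0,-0.3]},{"fingers":0.4,"delta_pos":[0.3,-0.95,-0.4],"rot":[0,0,-0.3]}]'; python3 go.py .5550,.058,.305,60 .555,.058,.25,60
```

```text
t: 37.3
tcp_pos: [0.4047, -0.3003, 0.1934]
tool_rot: [180.0, -0.1, -10.1]
contact_force: [-1.3, 2.1, 6.8]
grip_width: 0.0514
gripper_force: 30.2
t 37.3 tcp [ 0.4047 -0.3003  0.1934] rot [ 1.7999e+02 -5.0000e-02 -1.0100e+01] F [-1.3  2.1  6.8] w 0.0514
t: 38.7
tcp_pos: [0.5432, -0.0342, 0.3132]
tool_rot: [180.0, 0.0, 24.4]
contact_force: [-0.2, -1.1, -1.5]
grip_width: 0.0509
gripper_force: 32.0
t 38.7 tcp [ 0.5432 -0.0342  0.3132] rot [1.7999e+02 1.0000e-02 2.4450e+01] F [-0.2 -1.1 -1.5] w 0.0509
.5550,.058,.305,60 d [0.1631, -0.2635, 0.0273] r [0.0001, 0.0001, -0.3102] rows 5
.555,.058,.25,60 d [0.1631, -0.2635, 0.2107] r [0.0001, 0.0001, -0.3102] rows 5
```

```bash
python3 -m jog '[{"fingers":0.4,"delta_pos":[0.163,-0.263,0],"rot":[0,0,-0.31]},{"fingers":0.4,"delta_pos":[0.163,-0.263,0],"rot":[0,0,-0.31]},{"fingers":0.4,"delta_pos":[0.163,-0.263,0],"rot":[0,0,-0.31]},{"fingers":0.4,"delta_pos":[0.163,-0.263,0],"rot":[0,0,-0.31]},{"fingers":0.4,"delta_pos":[0.163,-0.263,0],"rot":[0,0,-0.31]},{"fingers":0.4,"delta_pos":[0.163,-0.263,0.05],"rot":[0,0,-0.31]},{"fingers":0.4,"delta_pos":[0.163,-0.263,0.13],"rot":[0,0,-0.31]},{"fingers":0.4,"delta_pos":[0.163,-0.263,0.22],"rot":[0,0,-0.31]},{"fingers":0.4,"delta_pos":[0.163,-0.263,0.3],"rot":[0,0,-0.31]},{"fingers":0.4,"delta_pos":[0.163,-0.263,0.34],"rot":[0,0,-0.31]},{"fingers":0.4,"delta_pos":[0.163,-0.263,0.35],"rot":[0,0,-0.31]},{"fingers":0.4,"delta_pos":[0.163,-0.263,0.35],"rot":[0,0,-0.31]},{"fingers":0.4,"delta_pos":[0.163,-0.263,0.35],"rot":[0,0,-0.31]}]';python3 go.py .555,.058,.2006,60
```

```text
t: 40.0
tcp_pos: [0.5557, 0.0564, 0.2088]
tool_rot: [179.9, -0.0, 59.7]
contact_force: [-0.3, 0.6, -2.4]
grip_width: 0.0511
gripper_force: 32.1
t 40.0 tcp [0.5557 0.0564 0.2088] rot [ 1.7992e+02 -5.0000e-02  5.9740e+01] F [-0.3  0.6 -2.4] w 0.0511
.555,.058,.2006,60 d [0.0036, -0.0047, 0.0273] r [0.0007, -0.0004, -0.0022] rows 1
```

```bash
python3 -m jog '[{"fingers":0.4,"delta_pos":[0.003,-0.003,0.008],"rot":[0,0,0]},{"fingers":0.4,"delta_pos":[0.003,-0.003,0.014],"rot":[0,0,0]},{"fingers":0.4,"delta_pos":[0.003,-0.003,0.018],"rot":[0,0,0]},{"fingers":0.4,"delta_pos":[0.003,-0.003,0.018],"rot":[0,0,0]}]'; python3 go.py .555,.058,.2006,60
```

```text
t: 40.4
tcp_pos: [0.5549, 0.0578, 0.2023]
tool_rot: [-180.0, 0.0, 59.8]
contact_force: [-0.0, -0.0, -2.0]
grip_width: 0.0513
gripper_force: 32.1
t 40.4 tcp [0.5549 0.0578 0.2023] rot [-180.      0.     59.81] F [-0. -0. -2.] w 0.0513
.555,.058,.2006,60 d [0.0007, -0.0, 0.0058] r [-0.0, 0.0, -0.0017] rows 1
```

```bash
python3 -m jog '[{"fingers":0.4,"delta_pos":[0,0,0.003],"rot":[0,0,0]},{"fingers":0.4,"delta_pos":[0,0,0.006],"rot":[0,0,0]},{"fingers":0.4,"delta_pos":[0,0,0.006],"rot":[0,0,0]}]'; python3 go.py .555,.058,.2006,60
```

```text
t: 40.7
tcp_pos: [0.5549, 0.0578, 0.2005]
tool_rot: [-180.0, 0.0, 59.8]
contact_force: [-0.5, -0.5, -1.3]
grip_width: 0.0509
gripper_force: 32.3
t 40.7 tcp [0.5549 0.0578 0.2005] rot [-180.     0.    59.8] F [-0.5 -0.5 -1.3] w 0.0509
.555,.058,.2006,60 d [0.0006, -0.0002, -0.0003] r [-0.0, 0.0, -0.0017] rows 1
```

```bash
python3 -m jog '[{"fingers":0.4,"delta_pos":[0,0,0.0025],"rot":[0,0,0]},{"fingers":0.4,"delta_pos":[0,0,0.004],"rot":[0,0,0]},{"fingers":0.4,"delta_pos":[0,0,0.004],"rot":[0,0,0]}]'
```

```text
t: 41.0
tcp_pos: [0.5549, 0.0578, 0.2004]
tool_rot: [180.0, -0.0, 59.8]
contact_force: [-4.4, -0.6, 14.8]
grip_width: 0.0511
gripper_force: 33.7
```

```bash
python3 -m jog '[{"fingers":0.75,"delta_pos":[0,0,-0.002],"rot":[0,0,0]},{"fingers":0.75,"delta_pos":[0,0,-0.002],"rot":[0,0,0]},{"fingers":0.9,"delta_pos":[0,0,-0.002],"rot":[0,0,0]},{"fingers":0.9,"delta_pos":[0,0,-0.002],"rot":[0,0,0]},{"fingers":0.9,"delta_pos":[0,0,-0.05],"rot":[0,0,0]},{"fingers":0.9,"delta_pos":[0,0,-0.15],"rot":[0,0,0]},{"fingers":1,"delta_pos":[0,0,-0.3],"rot":[0,0,0]},{"fingers":1,"delta_pos":[0,0,-0.38],"rot":[0,0,0]},{"fingers":1,"delta_pos":[-0.9,0.55,-0.38],"rot":[0,0,0.52]},{"fingers":1,"delta_pos":[-0.9,0.55,-0.38],"rot":[0,0,0.52]},{"fingers":1,"delta_pos":[-0.9,0.55,-0.38],"rot":[0,0,0.52]},{"fingers":1,"delta_pos":[-0.9,0.55,-0.38],"rot":[0,0,0.52]},{"fingers":1,"delta_pos":[-0.9,0.55,-0.38],"rot":[0,0,0.52]},{"fingers":1,"delta_pos":[-0.9,0.55,-0.38],"rot":[0,0,0.52]},{"fingers":1,"delta_pos":[-0.9,0.55,-0.38],"rot":[0,0,0.52]},{"fingers":1,"delta_pos":[-0.9,0.55,-0.38],"rot":[0,0,0.52]},{"fingers":1,"delta_pos":[-0.9,0.55,-0.38],"rot":[0,0,0.52]},{"fingers":1,"delta_pos":[-0.9,0.55,-0.38],"rot":[0,0,0.52]}]'; python3 go.py .5616,-.3334,.25,0 .5616,-.3334,.196,0; python3 - <<'E'
from meas import *
p,d=manip.grab_frame("top"); c=Cam("top"); P=c.cloud(d)
for nm,xy,z,zl in (("jar",(.555,.058),.077,.066),("loupe",(.5006,.0249),.062,.055)):
    ct,a,b,l=cent(near(P,xy,.04)&(P[...,2]>zl),z,c); Q=P[l][:,:2]; print(nm,ct,a,((Q.max(0)+Q.min(0))/2).round(4),(Q.max(0)-Q.min(0)).round(4))
E
```

```text
t: 42.8
tcp_pos: [0.5621, -0.2569, 0.3131]
tool_rot: [-179.9, 0.0, 0.5]
contact_force: [0.4, 0.1, -0.7]
grip_width: 0.0853
gripper_force: 0.0
t 42.8 tcp [ 0.5621 -0.2569  0.3131] rot [-1.7993e+02  2.0000e-02  4.5000e-01] F [ 0.4  0.1 -0.7] w 0.0853
.5616,-.3334,.25,0 d [-0.0035, 0.2553, 0.2101] r [-0.0006, 0.0001, 0.004] rows 2
.5616,-.3334,.196,0 d [-0.0035, 0.2556, 0.3901] r [-0.0006, 0.0001, 0.004] rows 3
jar [0.5545 0.0574 0.077 ] 294 [0.5551 0.0577] [0.0484 0.0457]
loupe [0.5007 0.0269 0.062 ] 351 [0.5015 0.0262] [0.0511 0.0512]
```

```bash
python3 -m jog '[{"fingers":1,"delta_pos":[-0.003,0.255,0],"rot":[0,0,0]},{"fingers":1,"delta_pos":[-0.003,0.255,0],"rot":[0,0,0]},{"fingers":1,"delta_pos":[-0.003,0.255,0],"rot":[0,0,0]},{"fingers":1,"delta_pos":[-0.003,0.255,0.05],"rot":[0,0,0]},{"fingers":1,"delta_pos":[-0.003,0.255,0.12],"rot":[0,0,0]},{"fingers":1,"delta_pos":[-0.003,0.255,0.2],"rot":[0,0,0]},{"fingers":1,"delta_pos":[-0.003,0.255,0.3],"rot":[0,0,0]},{"fingers":1,"delta_pos":[-0.003,0.255,0.36],"rot":[0,0,0]},{"fingers":1,"delta_pos":[-0.003,0.255,0.385],"rot":[0,0,0]},{"fingers":1,"delta_pos":[-0.003,0.255,0.388],"rot":[0,0,0]},{"fingers":1,"delta_pos":[-0.003,0.255,0.388],"rot":[0,0,0]},{"fingers":1,"delta_pos":[-0.003,0.255,0.388],"rot":[0,0,0]}]';python3 go.py .5616,-.3334,.196,0
```

```text
t: 44.05
tcp_pos: [0.5616, -0.335, 0.1982]
tool_rot: [180.0, -0.1, 0.2]
contact_force: [0.1, -0.3, 0.9]
grip_width: 0.0856
gripper_force: 0.0
t 44.05 tcp [ 0.5616 -0.335   0.1982] rot [ 1.7996e+02 -1.0000e-01  2.4000e-01] F [ 0.1 -0.3  0.9] w 0.0856
.5616,-.3334,.196,0 d [-0.0, -0.0054, 0.0073] r [0.0004, -0.0009, 0.0021] rows 1
```

```bash
python3 -m jog '[{"fingers":1,"delta_pos":[0,-0.004,0.003],"rot":[0,0,0]},{"fingers":0.5,"delta_pos":[0,-0.004,0.003],"rot":[0,0,0]},{"fingers":0.5,"delta_pos":[0,-0.004,0.003],"rot":[0,0,0]},{"fingers":0.5,"delta_pos":[0,-0.004,0.003],"rot":[0,0,0]},{"fingers":0.5,"delta_pos":[0,-0.004,0.003],"rot":[0,0,0]},{"fingers":0.4,"delta_pos":[0,-0.004,0.003],"rot":[0,0,0]},{"fingers":0.4,"delta_pos":[0,-0.004,0.003],"rot":[0,0,0]},{"fingers":0.4,"delta_pos":[0,-0.004,0.003],"rot":[0,0,0]}]' 30; python3 go.py; python3 -m jog '[{"fingers":0.4,"delta_pos":[0,0,-0.02],"rot":[0,0,0]},{"fingers":0.4,"delta_pos":[0,0,-0.06],"rot":[0,0,0]},{"fingers":0.4,"delta_pos":[0,0,-0.16],"rot":[0,0,0]},{"fingers":0.4,"delta_pos":[0,0,-0.28],"rot":[0,0,0]},{"fingers":0.4,"delta_pos":[0,0,-0.38],"rot":[0,0,0]},{"fingers":0.4,"delta_pos":[-0.13,-0.9,-0.38],"rot":[0,0,-0.785]},{"fingers":0.4,"delta_pos":[-0.13,-0.9,-0.38],"rot":[0,0,-0.785]},{"fingers":0.4,"delta_pos":[-0.13,-0.9,-0.38],"rot":[0,0,-0.785]},{"fingers":0.4,"delta_pos":[-0.13,-0.9,-0.38],"rot":[0,0,-0.785]},{"fingers":0.4,"delta_pos":[-0.13,-0.9,-0.38],"rot":[0,0,-0.785]},{"fingers":0.4,"delta_pos":[-0.13,-0.9,-0.38],"rot":[0,0,-0.785]},{"fingers":0.4,"delta_pos":[-0.13,-0.9,-0.38],"rot":[0,0,-0.785]},{"fingers":0.4,"delta_pos":[-0.13,-0.9,-0.38],"rot":[0,0,-0.785]},{"fingers":0.4,"delta_pos":[-0.13,-0.9,-0.38],"rot":[0,0,-0.785]},{"fingers":0.4,"delta_pos":[-0.13,-0.9,-0.38],"rot":[0,0,-0.785]},{"fingers":0.4,"delta_pos":[-0.13,-0.9,-0.38],"rot":[0,0,-0.785]},{"fingers":0.4,"delta_pos":[-0.13,-0.9,-0.38],"rot":[0,0,-0.785]},{"fingers":0.4,"delta_pos":[-0.13,-0.9,-0.38],"rot":[0,0,-0.785]},{"fingers":0.4,"delta_pos":[-0.13,-0.9,-0.38],"rot":[0,0,-0.785]}]'; python3 go.py .5226,-.0348,.25,90 .5226,-.0348,.2045,90
```

```text
t: 44.85
tcp_pos: [0.5612, -0.3341, 0.1966]
tool_rot: [180.0, -0.0, 0.2]
contact_force: [-0.4, -1.2, 5.3]
grip_width: 0.055
gripper_force: 31.1
t 44.85 tcp [ 0.5612 -0.3341  0.1966] rot [ 1.7998e+02 -4.0000e-02  2.0000e-01] F [-0.4 -1.2  5.3] w 0.055
t: 46.75
tcp_pos: [0.5211, -0.064, 0.3103]
tool_rot: [180.0, 0.0, 90.1]
contact_force: [-0.1, -0.5, -1.7]
grip_width: 0.0551
gripper_force: 32.3
t 46.75 tcp [ 0.5211 -0.064   0.3103] rot [1.7999e+02 2.0000e-02 9.0060e+01] F [-0.1 -0.5 -1.7] w 0.0551
.5226,-.0348,.25,90 d [0.0974, 0.0051, 0.2011] r [0.0001, 0.0001, 0.0005] rows 2
.5226,-.0348,.2045,90 d [0.0974, 0.005, 0.3527] r [0.0001, 0.0001, 0.0005] rows 3
```

```bash
python3 -m jog '[{"fingers":0.4,"delta_pos":[0.097,0.005,0],"rot":[0,0,0]},{"fingers":0.4,"delta_pos":[0.097,0.005,0],"rot":[0,0,0]},{"fingers":0.4,"delta_pos":[0.097,0.005,0.05],"rot":[0,0,0]},{"fingers":0.4,"delta_pos":[0.097,0.005,0.13],"rot":[0,0,0]},{"fingers":0.4,"delta_pos":[0.097,0.005,0.21],"rot":[0,0,0]},{"fingers":0.4,"delta_pos":[0.097,0.005,0.28],"rot":[0,0,0]},{"fingers":0.4,"delta_pos":[0.097,0.005,0.32],"rot":[0,0,0]},{"fingers":0.4,"delta_pos":[0.097,0.005,0.33],"rot":[0,0,0]},{"fingers":0.4,"delta_pos":[0.097,0.005,0.33],"rot":[0,0,0]},{"fingers":0.4,"delta_pos":[0.097,0.005,0.33],"rot":[0,0,0]}]';python3 go.py .5226,-.0348,.2036,90
```

```text
t: 47.75
tcp_pos: [0.5229, -0.0349, 0.2119]
tool_rot: [179.9, 0.0, 90.2]
contact_force: [0.5, -0.2, -1.0]
grip_width: 0.0551
gripper_force: 32.3
t 47.75 tcp [ 0.5229 -0.0349  0.2119] rot [179.93   0.    90.16] F [ 0.5 -0.2 -1. ] w 0.0551
.5226,-.0348,.2036,90 d [0.0002, -0.001, 0.0276] r [0.0006, 0.0, 0.0014] rows 1
```

```bash
python3 -m jog '[{"fingers":0.4,"delta_pos":[0,0,0.008],"rot":[0,0,0]},{"fingers":0.4,"delta_pos":[0,0,0.015],"rot":[0,0,0]},{"fingers":0.4,"delta_pos":[0,0,0.02],"rot":[0,0,0]},{"fingers":0.4,"delta_pos":[0,0,0.024],"rot":[0,0,0]},{"fingers":0.4,"delta_pos":[0,0,0.026],"rot":[0,0,0]},{"fingers":0.4,"delta_pos":[0,0,0.028],"rot":[0,0,0]},{"fingers":0.4,"delta_pos":[0,0,0.028],"rot":[0,0,0]}]'; python3 go.py .5226,-.0348,.2036,90
```

```text
t: 48.45
tcp_pos: [0.5226, -0.0348, 0.2034]
tool_rot: [180.0, 0.0, 90.2]
contact_force: [-1.6, 0.3, 10.4]
grip_width: 0.0553
gripper_force: 32.2
t 48.45 tcp [ 0.5226 -0.0348  0.2034] rot [1.7997e+02 1.0000e-02 9.0170e+01] F [-1.6  0.3 10.4] w 0.0553
.5226,-.0348,.2036,90 d [0.0001, 0.0001, -0.0007] r [0.0003, 0.0001, 0.0015] rows 1
```

Contact. Release, rise, move aside towards the mat, and check.

```bash
python3 -m jog '[{"fingers":0.75,"delta_pos":[0,0,-0.002],"rot":[0,0,0]},{"fingers":0.75,"delta_pos":[0,0,-0.002],"rot":[0,0,0]},{"fingers":0.9,"delta_pos":[0,0,-0.002],"rot":[0,0,0]},{"fingers":0.9,"delta_pos":[0,0,-0.002],"rot":[0,0,0]},{"fingers":0.9,"delta_pos":[0,0,-0.05],"rot":[0,0,0]},{"fingers":0.9,"delta_pos":[0,0,-0.15],"rot":[0,0,0]},{"fingers":1,"delta_pos":[0,0,-0.3],"rot":[0,0,0]},{"fingers":1,"delta_pos":[0,0,-0.42],"rot":[0,0,0]},{"fingers":1,"delta_pos":[-0.95,0,-0.42],"rot":[0,0,0]},{"fingers":1,"delta_pos":[-0.95,0,-0.42],"rot":[0,0,0]},{"fingers":1,"delta_pos":[-0.95,0,-0.42],"rot":[0,0,0]},{"fingers":1,"delta_pos":[-0.95,0,-0.42],"rot":[0,0,0]},{"fingers":1,"delta_pos":[-0.95,0,-0.42],"rot":[0,0,0]},{"fingers":1,"delta_pos":[-0.95,0,-0.42],"rot":[0,0,0]},{"fingers":1,"delta_pos":[-0.95,0,-0.42],"rot":[0,0,0]},{"fingers":1,"delta_pos":[-0.95,0,-0.42],"rot":[0,0,0]}]'; python3 - <<'E'
from meas import *
a,e=manip.grab_frame("scene"); p,d=manip.grab_frame("top")
for n,dd in (("top",d),("scene",e)):
  c=Cam(n); P=c.cloud(dd)
  for nm,xy,z,zl in (("jar",(.555,.058),.077,.066),("loupe",(.5006,.0249),.062,.055),("pot",(.5226,-.0348),.069,.06)):
    ct,s,b,l=cent(near(P,xy,.04)&(P[...,2]>zl),z,c); Q=P[l][:,:2]; print(n,nm,ct,s,((Q.max(0)+Q.min(0))/2).round(4),(Q.max(0)-Q.min(0)).round(4))
P=Cam("top").cloud(d); P0=Cam("top").cloud(np.load("top.npz")["d"]); p0=np.load("top.npz")["p"]
print("caliper region diff",np.abs(p[130:155,240:310].astype(int)-p0[130:155,240:310]).mean())
cv2.imwrite("pics/fin.png",cv2.resize(np.vstack([a[100:200,160:340],p[160:260,125:305]])[:,:,::-1],(540,600),interpolation=cv2.INTER_CUBIC))
print(manip.sense()['t'])
E
```

```text
t: 50.05
tcp_pos: [0.523, -0.3205, 0.3281]
tool_rot: [-180.0, -0.0, 90.1]
contact_force: [-0.0, 1.2, 0.0]
grip_width: 0.0858
gripper_force: 0.0
top jar [0.5544 0.0575 0.077 ] 296 [0.5551 0.0578] [0.0483 0.0456]
top loupe [0.5009 0.0267 0.062 ] 350 [0.5014 0.0263] [0.0511 0.0512]
top pot [ 0.5251 -0.0341  0.069 ] 113 [ 0.5241 -0.0337] [0.0537 0.0531]
scene jar [0.5624 0.0498 0.077 ] 288 [0.556  0.0547] [0.0507 0.0492]
scene loupe [0.5084 0.0204 0.062 ] 263 [0.5016 0.0205] [0.055  0.0664]
scene pot [ 0.5307 -0.039   0.069 ] 235 [ 0.5251 -0.0342] [0.0566 0.0565]
caliper region diff 2.9908571428571427
50.15
```

View pics/fin.png

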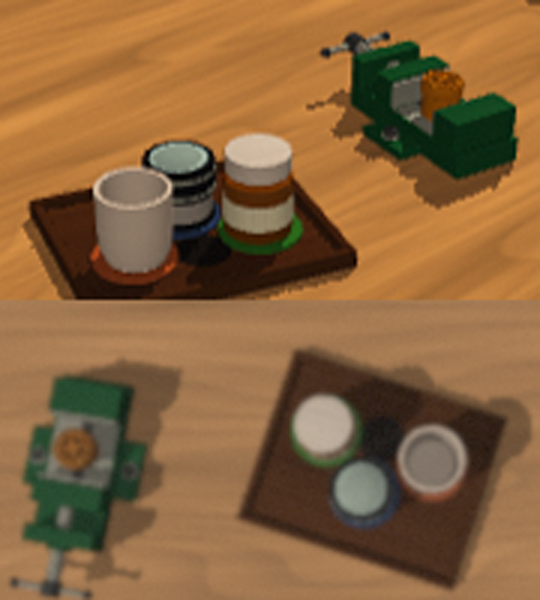

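The final view shows the pot, loupe and jar upright with an even rim of disc round each, within about 2 mm of centre. The matrix stands mid-vise, and the gripper is clear.

```bash
python3 -c "
from bench import manip
print(manip.job_done())"
```

```text
the job is handed in; nothing more can be done
None
```

The job is done and handed in at about 50 s: the matrix stands upright mid-vise within about 1 mm, the pot, loupe and jar are back upright on their discs within about 2 mm of centre, and I never moved near the calipers, though I only checked them roughly in the image.

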